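# Make up two inspection kits on the measuring bench

### The arm

A 6-joint arm with a two-finger parallel gripper is mounted at the origin on the work surface. World frame = base frame: x ahead of the robot, y to its left, z up, the work surface at z = 0. Lengths are in m, angles in rad, forces in N, time in s.
With the tool pointing down it reaches from about 0.3 to 0.875 m from the base axis. Payload 6.4 kg.
Tool frame: the origin (TCP) lies midway between the tips of the shut fingers; the grasp point (between the pads) lies 19 mm behind it (ctrl.pinch_z is the distance from the TCP to the grasp point, in m); z points along the fingers, y is the line along which they close (so a half turn about z gives the same grasp; the last joint's range is limited). The gripper opens to 85 mm and grips with 20 to 120 N. Pads are 22 mm wide; open, the fingers measure 114 mm over their backs; the gripper's body (76 mm by 85 mm) begins 54 mm behind the grasp point. The pads swing forward as they close: fully open they stand 13 mm farther back than shut.
Start: joints at [1.027, 0.181, 1.607, -0, 1.354, -0.206], TCP at [0.191, 0.543, 0.203] pointing down, gripper open.
Joint ranges: [-2.99, 2.99], [-0.89, 2.07], [0.3, 2.58], [-1.14, 4.28], [0, 2.63], [-3.12, 3.12]. Speed limits (rad/s): [2.57, 2.57, 3.01, 3.14, 3.14, 3.14].

### API

Orientations are given as a unit quaternion [w, x, y, z].
In Python, from bench import ctrl gives the robot as it stands.
- The arm moves only by the tool apply_moves, never from a script. Its argument "moves" is a list of rows, each an object with "jaw": the opening, from 0 (shut) to 1 (fully open); "offset": the shift along the tool's x, y, z in mm, a list of three; "rot": the turn, a rotation vector about the tool's x, y, z in degrees, a list of three. In form: [{"jaw": jaw, "offset": [dx, dy, dz], "rot": [ax, ay, az]}, ...]. A call has exactly 5 rows; each row shifts and turns the commanded pose from where the row before left it, along the tool's axes as they then stand; what a row does not reach is not made up. A row lasts 1/8 s, in which the tool goes at most 62.5 mm and 10.7 degrees, less where a joint would pass 70% of its speed; a pose out of reach is approached as far as the arm can. A call is refused whole if a number of a shift passes 62.5 or a number of a turn 10.7, either way. A call with a gripper value outside its range is refused whole. The fingers move at their own pace and stop on an object; the grip force is fixed at half the most. Time passes only in rows, so rows that do not move let the fingers close, or fill a call up. It gives the time, the measured TCP pose, the force, the opening and the grip force at its end, in the units of the state.
- ctrl.get_obs(): the state, without advancing time (a new reading comes with each control period).
- ctrl.camera(name): name is "side" or "top" or "wrist"; returns (picture, depth): 420x560x3 uint8, red, green, blue; 420x560 float32, m along the optical axis (not along the pixel's ray), 0 where there is no reading.
- ctrl.camera_params(name): a dict with "K" (3x3 intrinsics, pixels), "dist" ([k1, k2, p1, p2, k3] as OpenCV has them; the pictures are not rectified), "cam_to_world" (4x4, takes a point from camera to world coordinates); the wrist camera has in their place "mount" (4x4, takes a point from camera to tool coordinates, whose origin is the TCP and whose axes are the flange's). Camera axes: x right, y down, z forward; pixel columns grow to the right and rows downward; lengths in m; the calibration is good to about 2 mm. A picture is of the moment at which its call begins: read the wrist's pose just before it. camera_params takes no time and is no camera call.
- ctrl.hand_in(): hands the job in; it is judged then, once.
Trained networks look in the newest picture that a camera, given by its name, has taken for a name from the list of things; names that differ only in an ending like _2 or _b are one class to them, and where a whole thing is asked for, a point or a joint stands for the part that bears it (a point fixed in the world has none). Each returns a list of dicts, best first, with "score" (0 to 1); they miss things now and then, are a little off and sometimes report something else, mostly with a low value. They report only what shows in the picture. A call takes as long as a camera call. They do not tell look-alikes from the thing itself.
- ctrl.outline_of(camera, target): "region" (420x560 bool, what is visible of it) and "position" ([column, row] in pixels, amid what is visible of it).
The state is a dict: "time_s": time; "q": joint angles; "dq": joint speeds; "joint_efforts": joint torques, N m; "eef_pos": TCP position; "eef_rot": TCP orientation; "wrist_force": force on the tool from outside, world axes, zero at the start; "torque": the same for the moment, N m; "opening": opening from 0.0 (shut) to 1.0 (fully open); "grasp_force": force on a finger pad.
Only numpy, scipy, OpenCV 4.12 (cv2) and the standard library are available. Lean on these libraries where they do the work, as an engineer would, in place of code of your own. Each camera call takes 0.05 s, during which the arm holds its last target. There are 200 camera calls.

### The job

Make up two inspection kits from the steel parts standing on the bench. The round pot gets the two tall plain pins and the ball-topped pin, all three standing upright side by side on its floor. The wooden tray gets the setting ring, lying flat over the peg in its one compartment, and the vee block, groove upwards, in the middle of the other compartment with its groove parallel to the tray's long side; leave the short pin and the oil bottle where they stand.

Things in the scene. Friction and masses are not known exactly. Their poses are not given: they have to be found in the camera images.
- pin_a_mid (a point): First plain bright steel gauge pin standing upright: a smooth cylinder 22 mm in diameter, 100 mm high, flat at both ends, about 0.3 kg. This point is its centre, 50 mm above its foot; z runs along the pin. Both tall plain pins are alike.
- pin_b_mid (a point): Second plain bright steel gauge pin standing upright: a smooth cylinder 22 mm in diameter, 100 mm high, flat at both ends, about 0.3 kg. This point is its centre, 50 mm above its foot; z runs along the pin. Both tall plain pins are alike.
- ballpin_mid (a point): Ball-topped steel pin standing upright, 100 mm high, about 0.26 kg: a stem 22 mm in diameter and 74 mm high, then a neck 12 mm in diameter and a ball 22 mm in diameter at the top. This point lies on its axis 50 mm above its foot, in the stem; z runs up the pin.
- ring_mid (a point): Steel setting ring lying flat: outside diameter 54 mm, bore 32 mm, 36 mm high, about 0.4 kg. This point is its centre, 18 mm above its underside; z runs along the bore.
- vee_mid (a point): Steel vee block, 52 mm long (its x), 42 wide (its y), 38 high (its z), about 0.5 kg, with a V groove 26 mm wide and 13 deep along its top, running along x. The two long sides (facing +y and -y) are flat and full height. This point is its centre, 19 mm above its underside.
- shortpin_mid (a point): Short plain steel pin, 22 mm in diameter but only 45 mm high, standing among the stock. It belongs to neither kit and stays where it is. This point is its centre, 22.5 mm above its foot.
- pot: Open round aluminium pot, fixed to the bench: outside diameter 100 mm, inside diameter 92 mm, rim 36 mm above the bench, flat inner floor 6 mm above the bench. Origin at the centre of its underside on the bench; z up.
- tray: Fixed plywood tray, 206 mm long (its y), 110 wide (its x); walls 4 mm thick, 13 high; floor 3 mm above the bench. A middle wall makes two compartments, 102 (x) by 97 mm, centred 50.5 mm either side of the origin along y: the -y one has an upright steel peg at its centre, 12 mm in diameter, top 21 mm above the bench; the +y one is plain. Origin: centre of its underside; z up.
- oilcan: Small grey oil bottle with a black cap, 44 mm in diameter, 85 mm high, standing on the bench: a bystander that stays where it is. Origin at the centre of its underside.
Things that resemble listed ones, but are neither listed nor needed, are in the scene too. What is shaped like the part that bears ballpin_mid but blue is not meant. What is shaped like the part that bears pin_a_mid but green or yellow is not meant.

How it is judged:
At the end, for the whole second after the job is handed in: Three pins upright (0.1 rad) on the pot's floor (height 5 mm), within 37 mm of its axis; ring flat on the tray floor over the peg (13 mm); vee block flat, groove up, on the other floor within 15 mm of its middle along each tray axis, groove within 0.26 rad of the long side; all released, at rest (horizontal distance between each of pin_a_mid, pin_b_mid, ballpin_mid and pot below 0.037 m and height (world z) of pin_a_mid between 0.051 and 0.061 m and angle between each of pin_a_mid, pin_b_mid, ballpin_mid, ring_mid, vee_mid's own z axis and vertical below 0.1 rad and height (world z) of pin_b_mid between 0.051 and 0.061 m and height (world z) of ballpin_mid between 0.051 and 0.061 m and x of ring_mid in the frame of tray between -0.013 and 0.013 m and y of ring_mid in the frame of tray between -0.0635 and -0.0375 m and height (world z) of ring_mid between 0.017 and 0.025 m and x of vee_mid in the frame of tray between -0.015 and 0.015 m and y of vee_mid in the frame of tray between 0.0355 and 0.0655 m and height (world z) of vee_mid between 0.018 and 0.026 m and angle between the x axis of vee_mid and the y axis of tray, either way round below 0.26 rad and linear speed of each of pin_a, pin_b, ballpin, ring, vee below 0.02 m/s); the robot touches nothing.
It fails at once if the short pin is moved more than 30 mm (distance of shortpin_mid from where it was at the start of the episode above 0.03 m).
It fails at once if the oil bottle is moved more than 30 mm (distance of oilcan from where it was at the start of the episode above 0.03 m).
It also fails if it takes over 122 s, if anything falls off the work surface, if the arm or the gripper's body presses on something with over 40 N, if the wrist force passes 120 N, or if a joint passes its speed limit or range.

## Working session

There is one attempt and no reset: what is moved stays moved. The work goes in short steps, Python scripts to look and compute and a tool call to move; the robot and the scene stay as the last step left them, time stands still between calls to the robot, and variables do not carry over. Pictures are saved under pics/ and viewed, at most 16 in all, crops included, and the job is handed in when it is done.

Besides the shell and the picture viewer there is one more tool, called after "Call:" as a command line: name --argument value ..., lists and objects as JSON in quotes. apply_moves: Moves the arm, as the interface text tells. Its arguments: {"type":"object","properties":{"moves":{"type":"array"}},"required":["moves"]}

```bash
ls; mkdir -p pics; python3 - <<'E'
from bench import ctrl
import cv2
o=ctrl.get_obs();print({k:o[k] for k in('time_s','eef_pos','eef_rot','opening','wrist_force')}, ctrl.pinch_z)
for n in('top','side'):
    p,d=ctrl.camera(n); cv2.imwrite(f'pics/{n}0.png',cv2.cvtColor(p,cv2.COLOR_RGB2BGR))
    c=ctrl.camera_params(n);print(n,c)
print(ctrl.camera_params('wrist'))
E
```

```text
pics
{'time_s': 0.0, 'eef_pos': array([0.19024195, 0.54199351, 0.20189489]), 'eef_rot': array([-3.27951270e-04,  1.68093604e-01,  9.85770660e-01, -7.99523380e-04]), 'opening': 0.9983299463507486, 'wrist_force': array([-0.48114625,  0.13415624, -1.5947128 ])} 0.0187
top {'K': array([[546.1611812 ,   0.        , 274.09876996],
       [  0.        , 546.1611812 , 212.70652891],
       [  0.        ,   0.        ,   1.        ]]), 'dist': array([0.06697066, 0.        , 0.        , 0.        , 0.        ]), 'cam_to_world': array([[-0.02217544, -0.98130049,  0.1912004 ,  0.34864316],
       [-0.99964983,  0.0245258 ,  0.00993459,  0.00897588],
       [-0.01443816, -0.19091314, -0.98150075,  1.4150362 ],
       [ 0.        ,  0.        ,  0.        ,  1.        ]])}
side {'K': array([[528.40199127,   0.        , 288.75231915],
       [  0.        , 528.40199127, 204.49255914],
       [  0.        ,   0.        ,   1.        ]]), 'dist': array([-0.13074322,  0.        ,  0.        ,  0.        ,  0.        ]), 'cam_to_world': array([[ 0.96477556, -0.12401225,  0.23201096,  0.34602532],
       [-0.26204411, -0.53098524,  0.80584587, -0.84845507],
       [ 0.02325964, -0.8382575 , -0.54477826,  0.65370723],
       [ 0.        ,  0.        ,  0.        ,  1.        ]])}
{'K': array([[348.88061173,   0.        , 281.82766424],
       [  0.        , 348.88061173, 207.2845051 ],
       [  0.        ,   0.        ,   1.        ]]), 'dist': array([-0.03733687,  0.        ,  0.        ,  0.        ,  0.        ]), 'mount': array([[-2.20511039e-04, -9.49749152e-01, -3.13011979e-01,
         7.96736095e-02],
       [ 9.99999493e-01,  9.81327393e-05, -1.00223772e-03,
        -1.30317295e-03],
       [ 9.82591151e-04, -3.13012041e-01,  9.49748649e-01,
        -1.71140837e-01],
       [ 0.00000000e+00,  0.00000000e+00,  0.00000000e+00,
         1.00000000e+00]])}
```

View pics/top0.png

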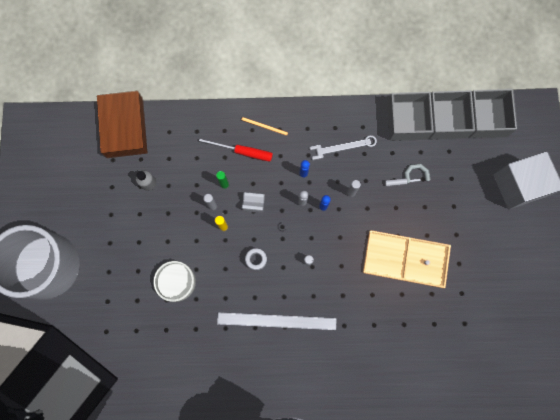

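View pics/side0.png

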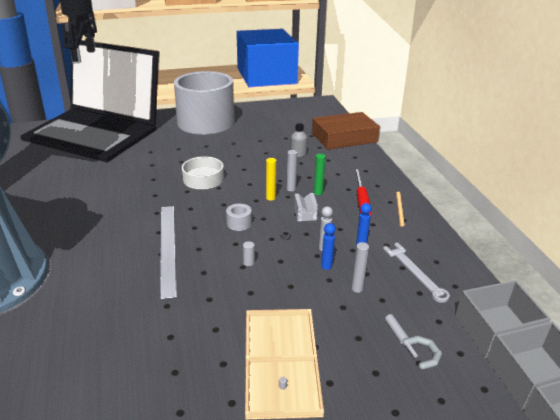

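The top view shows steel tall pins at (209,201) and (354,187), with green (222,179) and yellow (221,223) look-alikes. The steel ball pin is at (304,198), with blue look-alikes at (305,168) and (326,202). The vee block is at (253,201), ring (256,259), short pin (309,259), pot (174,281), tray (407,259; peg at right, ~427,262) and oil bottle (144,179). The side view agrees with this.

```bash
cat > h.py <<'E'
from bench import ctrl
import numpy as np, cv2
from scipy.spatial.transform import Rotation as R
def tool():
    o=ctrl.get_obs(); T=np.eye(4); q=o['eef_rot']; T[:3,:3]=R.from_quat([q[1],q[2],q[3],q[0]]).as_matrix(); T[:3,3]=o['eef_pos']; return T
def look(n,save=None):
    T=tool(); p,d=ctrl.camera(n); c=ctrl.camera_params(n)
    M=T@c['mount'] if n=='wrist' else c['cam_to_world']
    h,w=d.shape; g=np.stack(np.meshgrid(np.arange(w),np.arange(h)),-1).reshape(-1,1,2).astype(np.float32)
    u=cv2.undistortPoints(g,c['K'],c['dist']).reshape(h,w,2)
    P=np.dstack([u*d[...,None],d])@M[:3,:3].T+M[:3,3]; P[d==0]=np.nan
    if save: cv2.imwrite(f'pics/{save}.png',cv2.cvtColor(p,cv2.COLOR_RGB2BGR))
    return p,P
E
python3 - <<'E'
from h import *
for n in('top','side'):
    p,P=look(n)
    for t in['pin_a_mid','ballpin_mid','ring_mid','vee_mid','shortpin_mid','pot','tray','oilcan']:
        for r in ctrl.outline_of(n,t):
            if r['score']<.3: continue
            m=r['region']; X=P[m]; X=X[~np.isnan(X[:,0])]; 
            z=np.percentile(X[:,2],95); top=X[X[:,2]>z-.006]
            print(n,t,round(r['score'],2),np.round(r['position']),'col',p[m].mean(0).round(),'med',np.median(X,0).round(3),'topmid',((top.min(0)+top.max(0))/2).round(3),'n',m.sum())
E
```

```text
top pin_a_mid 0.45 [222. 181.] col [ 36. 127.  56.] med [0.699 0.152 0.08 ] topmid [0.704 0.152 0.101] n 147
top pin_a_mid 0.43 [224. 224.] col [206. 183.  12.] med [0.587 0.154 0.093] topmid [0.59  0.155 0.103] n 124
top ballpin_mid 0.47 [325. 200.] col [ 34.  72. 166.] med [ 0.632 -0.105  0.09 ] topmid [ 0.638 -0.105  0.101] n 108
top ballpin_mid 0.4 [303. 197.] col [134. 135. 143.] med [ 0.645 -0.05   0.089] topmid [ 0.652 -0.051  0.1  ] n 112
top ring_mid 0.54 [256. 262.] col [181. 183. 192.] med [0.5   0.071 0.035] topmid [0.501 0.071 0.04 ] n 249
top vee_mid 0.83 [253. 204.] col [162. 164. 172.] med [0.649 0.074 0.033] topmid [0.65  0.075 0.04 ] n 401
top pot 0.87 [176. 281.] col [218. 220. 217.] med [0.451 0.284 0.008] topmid [0.449 0.28  0.039] n 1325
top tray 0.87 [408. 258.] col [243. 222. 167.] med [ 0.494 -0.317  0.003] topmid [ 0.495 -0.313  0.016] n 3573
top oilcan 0.75 [144. 178.] col [92. 93. 95.] med [0.707 0.35  0.057] topmid [0.713 0.357 0.086] n 311
side pin_a_mid 0.91 [290. 169.] col [156. 157. 165.] med [0.644 0.174 0.059] topmid [0.645 0.181 0.1  ] n 371
side p
[... 526 characters left out ...]
.058] topmid [ 0.703 -0.114  0.098] n 441
side ring_mid 0.9 [238. 213.] col [166. 167. 176.] med [0.498 0.053 0.028] topmid [0.499 0.067 0.035] n 619
side vee_mid 0.74 [309. 205.] col [169. 170. 178.] med [0.645 0.053 0.028] topmid [0.648 0.072 0.037] n 548
side shortpin_mid 0.82 [249. 255.] col [169. 170. 178.] med [ 0.492 -0.072  0.027] topmid [ 0.493 -0.067  0.044] n 227
side pot 0.69 [203. 172.] col [204. 205. 202.] med [0.45  0.287 0.02 ] topmid [0.45  0.275 0.036] n 1139
side tray 0.68 [282. 367.] col [244. 219. 168.] med [ 0.493 -0.329  0.004] topmid [ 0.493 -0.317  0.016] n 7876
side oilcan 0.85 [298. 140.] col [123. 124. 127.] med [0.71  0.339 0.045] topmid [0.69  0.271 0.09 ] n 423
```

```bash
python3 - <<'E'
from h import *
p,P=look('top'); z=P[...,2]
def zone(x,y,r,lo,hi):
    m=(np.hypot(P[...,0]-x,P[...,1]-y)<r)&(z>lo)&(z<hi); return P[m]
for n,x,y,r,lo in[('A',.645,.182,.022,.094),('B',.66,-.175,.04,.094),('green',.704,.15,.022,.094),('yel',.59,.153,.022,.094),('ball',.645,-.053,.022,.094),('blue1',.637,-.108,.022,.094),('blue2',.72,-.06,.03,.094),('short',.493,-.067,.025,.04),('ring',.5,.071,.035,.031),('pot',.45,.28,.06,.031),('peg',.49,-.37,.03,.0175)]:
    X=zone(x,y,r,lo,.12); 
    c,rad=cv2.minEnclosingCircle(X[:,:2].astype(np.float32)); print(n,len(X),np.round(c,4),round(rad,4),'mean',X.mean(0).round(4))
X=zone(.65,.074,.045,.029,.06); print('vee',cv2.minAreaRect(X[:,:2].astype(np.float32)))
X=zone(.495,-.315,.13,.010,.06); print('tray',cv2.minAreaRect(X[:,:2].astype(np.float32)), cv2.boxPoints(cv2.minAreaRect(X[:,:2].astype(np.float32))))
q,P=look('side');z=P[...,2]
X=zone(.495,-.315,.13,.010,.06); print('tray',cv2.minAreaRect(X[:,:2].astype(np.float32)))
X=zone(.65,.074,.045,.029,.06); print('vee',cv2.minAreaRect(X[:,:2].astype(np.float32)))
def cr(u,v,s=45): return cv2.resize(p[v-s:v+s,u-s:u+s],(380,380),interpolation=cv2.INTER_CUBIC)
cv2.imwrite('pics/crop.png',cv2.cvtColor(np.hstack([cr(230,200),cr(330,195)]),cv2.COLOR_RGB2BGR))
E
```

```text
A 64 [0.6472 0.1834] 0.0114 mean [0.6462 0.1836 0.0999]
B 62 [ 0.6726 -0.1819] 0.0111 mean [ 0.6725 -0.181   0.0995]
green 61 [0.7046 0.1528] 0.0109 mean [0.7037 0.1526 0.1003]
yel 63 [0.5904 0.1556] 0.0108 mean [0.5901 0.1556 0.1002]
ball 46 [ 0.6497 -0.0524] 0.0104 mean [ 0.6503 -0.0521  0.0976]
blue1 40 [ 0.6382 -0.1053] 0.0096 mean [ 0.6371 -0.1054  0.0978]
blue2 39 [ 0.7293 -0.0581] 0.0103 mean [ 0.7286 -0.0587  0.0973]
short 54 [ 0.4946 -0.0621] 0.011 mean [ 0.4945 -0.0615  0.0451]
ring 219 [0.5009 0.0716] 0.027 mean [0.5008 0.0714 0.0363]
pot 215 [0.4493 0.2812] 0.0512 mean [0.4502 0.2816 0.036 ]
peg 22 [ 0.4844 -0.3621] 0.0071 mean [ 0.4839 -0.3622  0.02  ]
vee ((0.649640679359436, 0.0759914219379425), (0.05169225484132767, 0.04266069829463959), 82.64407348632812)
tray ((0.4609825909137726, -0.3059525489807129), (0.2070581018924713, 0.18060438334941864), 77.9269027709961) [[ 0.35102367 -0.38830414]
 [ 0.52763337 -0.42607924]
 [ 0.5709415  -0.22360095]
 [ 0.3943318  -0.18582585]]
tray ((0.4937855899333954, -0.31623122096061707), (0.21063189208507538, 0.11071427911520004), 77.94796752929688)
vee ((0.6480813026428223, 0.0725533738732338), (0.05592852458357811, 0.04212159663438797), 82.55866241455078)
```

View pics/crop.png

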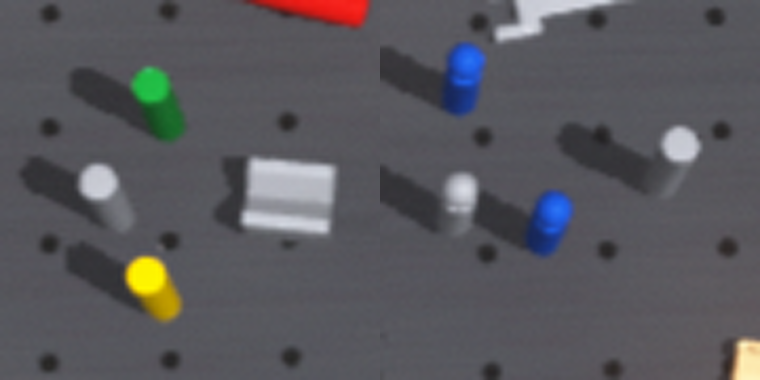

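Candidates: steel pins (209,201) and (354,187), not green or yellow. Steel ball pin (304,198), not the blues at (305,168) and (326,202). The crop confirms all three by colour. I'll turn the tool to yaw 0 and go above pin A.

Call:
apply_moves --moves '[{"jaw": 0.55,"offset": [0,0,0],"rot": [0,0,10.1]},{"jaw": 0.55,"offset": [0,0,0],"rot": [0,0,10.1]},{"jaw": 0.55,"offset": [0,0,0],"rot": [0,0,10.1]},{"jaw": 0.55,"offset": [0,0,0],"rot": [0,0,10.1]},{"jaw": 0.55,"offset": [0,0,0],"rot": [0,0,10.1]}]'

```text
time_s: 1.72
eef_pos: [0.1905, 0.5425, 0.2028]
eef_rot: [-0.0, 0.575, 0.818, -0.0]
wrist_force: [0.1, 0.5, 0.2]
opening: 0.548
grasp_force: 0.0
```

Call:
apply_moves --moves '[{"jaw": 0.55,"offset": [0,0,0],"rot": [0,0,10.1]},{"jaw": 0.55,"offset": [0,0,0],"rot": [0,0,10.1]},{"jaw": 0.55,"offset": [-27.6,35.2,0],"rot": [0,0,0]},{"jaw": 0.55,"offset": [-27.6,35.2,0],"rot": [0,0,0]},{"jaw": 0.55,"offset": [-27.6,35.2,0],"rot": [0,0,0]}]'

```text
time_s: 2.35
eef_pos: [0.2969, 0.4589, 0.2029]
eef_rot: [-0.0, 0.707, 0.707, 0.0]
wrist_force: [0.8, 0.3, -0.2]
opening: 0.548
grasp_force: 0.0
```

Call:
apply_moves --moves '[{"jaw": 0.55,"offset": [-27.6,35.2,0],"rot": [0,0,0]},{"jaw": 0.55,"offset": [-27.6,35.2,0],"rot": [0,0,0]},{"jaw": 0.55,"offset": [-27.6,35.2,0],"rot": [0,0,0]},{"jaw": 0.55,"offset": [-27.6,35.2,0],"rot": [0,0,0]},{"jaw": 0.55,"offset": [-27.6,35.2,0],"rot": [0,0,0]}]'

```text
time_s: 2.98
eef_pos: [0.473, 0.3205, 0.2029]
eef_rot: [0.0, 0.707, 0.707, 0.0]
wrist_force: [0.9, 1.2, 0.7]
opening: 0.547
grasp_force: 0.0
```

Call:
apply_moves --moves '[{"jaw": 0.55,"offset": [-27.6,35.2,0],"rot": [0,0,0]},{"jaw": 0.55,"offset": [-27.6,35.2,0],"rot": [0,0,0]},{"jaw": 0.55,"offset": [-27.6,35.2,0],"rot": [0,0,0]},{"jaw": 0.55,"offset": [-27.6,35.2,0],"rot": [0,0,0]},{"jaw": 0.55,"offset": [-27.6,35.2,0],"rot": [0,0,0]}]'

```text
time_s: 3.6
eef_pos: [0.6489, 0.1823, 0.2028]
eef_rot: [0.0, 0.707, 0.707, 0.0]
wrist_force: [0.2, -0.4, -0.1]
opening: 0.552
grasp_force: 0.0
```

```bash
cat >> h.py <<'E'
def near(P,x,y,r,lo,hi=.12):
    m=(np.hypot(P[...,0]-x,P[...,1]-y)<r)&(P[...,2]>lo)&(P[...,2]<hi); return P[m]
def circ(P,*a):
    X=near(P,*a)
    if len(X)<5: return len(X)
    c,r=cv2.minEnclosingCircle(X[:,:2].astype(np.float32)); return len(X),np.round(c,4),round(r,4),X.mean(0).round(4)
E
python3 - <<'E'
from h import *
p,P=look('wrist','w0'); print(tool()[:3,3])
print(circ(P,.647,.1834,.025,.094)); print(circ(P,.59,.1556,.025,.094));print(circ(P,.7046,.1528,.025,.094))
E
```

```text
[0.65275063 0.17769659 0.20250457]
(548, array([0.6466, 0.1802]), 0.011, array([0.6465, 0.1809, 0.0998]))
(517, array([0.5906, 0.1525]), 0.0111, array([0.5909, 0.1534, 0.0997]))
(517, array([0.7042, 0.149 ]), 0.011, array([0.7037, 0.1499, 0.0998]))
```

View pics/w0.png

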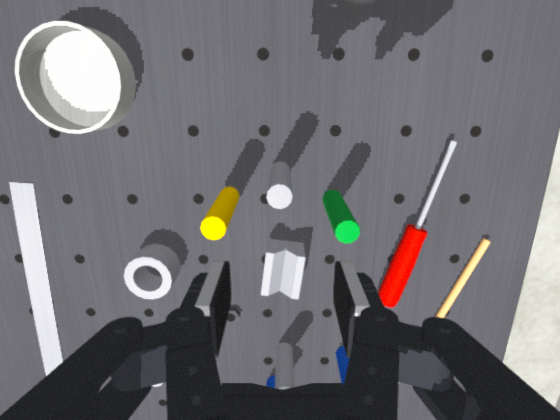

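The wrist view shows steel pin A at (280,196) between yellow (213,228) and green (346,231). The vee block is at (284,275) and the ring at (149,278).

Call:
apply_moves --moves '[{"jaw": 0.55,"offset": [0,0,20],"rot": [0,0,0]},{"jaw": 0.55,"offset": [0,0,20],"rot": [0,0,0]},{"jaw": 0.55,"offset": [0,0,20],"rot": [0,0,0]},{"jaw": 0.55,"offset": [0,0,0],"rot": [0,0,0]},{"jaw": 0.55,"offset": [0,0,0],"rot": [0,0,0]}]'

```text
time_s: 4.28
eef_pos: [0.6478, 0.1838, 0.1431]
eef_rot: [0.0, 0.707, 0.707, 0.0]
wrist_force: [0.7, -0.6, 0.0]
opening: 0.549
grasp_force: 0.0
```

```bash
python3 - <<'E'
from h import *
p,P=look('wrist','w1'); print(tool()[:3,3])
print(circ(P,.647,.1834,.025,.094)); print(circ(P,.59,.1556,.025,.094));print(circ(P,.7046,.1528,.025,.094))
E
```

```text
[0.64825143 0.18373841 0.14372688]
(835, array([0.6466, 0.1802]), 0.0111, array([0.6466, 0.1812, 0.0998]))
(721, array([0.59  , 0.1526]), 0.0113, array([0.5909, 0.1541, 0.0997]))
(608, array([0.7041, 0.1486]), 0.0113, array([0.7048, 0.1519, 0.0995]))
```

Call:
apply_moves --moves '[{"jaw": 0.55,"offset": [-2,-1,25],"rot": [0,0,0]},{"jaw": 0.55,"offset": [0,0,35],"rot": [0,0,0]},{"jaw": 0.55,"offset": [0,0,33],"rot": [0,0,0]},{"jaw": 0.55,"offset": [0,0,0],"rot": [0,0,0]},{"jaw": 0.0,"offset": [0,0,0],"rot": [0,0,0]}]'

```text
time_s: 4.95
eef_pos: [0.6482, 0.1815, 0.0518]
eef_rot: [0.001, 0.707, 0.707, 0.001]
wrist_force: [0.3, -1.0, 0.3]
opening: 0.348
grasp_force: 0.0
```

Call:
apply_moves --moves '[{"jaw": 0.0,"offset": [0,0,0],"rot": [0,0,0]},{"jaw": 0.0,"offset": [0,0,0],"rot": [0,0,0]},{"jaw": 0.0,"offset": [0,0,0],"rot": [0,0,0]},{"jaw": 0.0,"offset": [0,0,0],"rot": [0,0,0]},{"jaw": 0.0,"offset": [0,0,0],"rot": [0,0,0]}]'

```text
time_s: 5.58
eef_pos: [0.6486, 0.1815, 0.0525]
eef_rot: [0.001, 0.707, 0.707, 0.002]
wrist_force: [-0.8, -0.4, 6.9]
opening: 0.227
grasp_force: 58.9
```

Call:
apply_moves --moves '[{"jaw": 0.0,"offset": [0,0,-20],"rot": [0,0,0]},{"jaw": 0.0,"offset": [0,0,-35],"rot": [0,0,0]},{"jaw": 0.0,"offset": [0,0,-35],"rot": [0,0,0]},{"jaw": 0.0,"offset": [0,0,-30],"rot": [0,0,0]},{"jaw": 0.0,"offset": [11,-18,0],"rot": [0,0,0]}]'

```text
time_s: 6.2
eef_pos: [0.6318, 0.1919, 0.175]
eef_rot: [0.003, 0.708, 0.706, 0.003]
wrist_force: [-0.3, 0.7, -3.1]
opening: 0.225
grasp_force: 59.2
```

Call:
apply_moves --moves '[{"jaw": 0.0,"offset": [22,-36,0],"rot": [0,0,0]},{"jaw": 0.0,"offset": [22,-36,0],"rot": [0,0,0]},{"jaw": 0.0,"offset": [22,-36,0],"rot": [0,0,0]},{"jaw": 0.0,"offset": [22,-36,0],"rot": [0,0,0]},{"jaw": 0.0,"offset": [17,-36,0],"rot": [0,0,0]}]'

```text
time_s: 6.82
eef_pos: [0.4477, 0.2983, 0.171]
eef_rot: [0.0, 0.707, 0.707, 0.001]
wrist_force: [0.3, 0.5, -3.3]
opening: 0.231
grasp_force: 59.3
```

Call:
apply_moves --moves '[{"jaw": 0.0,"offset": [12,0,0],"rot": [0,0,0]},{"jaw": 0.0,"offset": [0,0,0],"rot": [0,0,0]},{"jaw": 0.0,"offset": [0,0,0],"rot": [0,0,0]},{"jaw": 0.0,"offset": [0,0,0],"rot": [0,0,0]},{"jaw": 0.0,"offset": [0,0,0],"rot": [0,0,0]}]'

```text
time_s: 7.45
eef_pos: [0.4493, 0.3089, 0.1696]
eef_rot: [-0.0, 0.708, 0.706, -0.0]
wrist_force: [0.4, 0.8, -2.9]
opening: 0.226
grasp_force: 59.4
```

```bash
python3 - <<'E'
from h import *
p,P=look('wrist','w2'); print(tool()[:3,3])
print(circ(P,.45,.281,.056,.031,.05))
X=near(P,.45,.281,.056,.03,.05)[:,:2]; from scipy.optimize import least_squares
f=least_squares(lambda a:np.hypot(*(X-a[:2]).T)-a[2],[.45,.281,.048],loss='soft_l1',f_scale=.002); print(f.x)
q,P=look('side','s2'); T=tool()[:3,3]
X=near(P,T[0],T[1],.03,.09,.35); print('side pts',X.min(0),X.max(0))
for lo in np.arange(.1,.24,.02):
    Y=X[(X[:,2]>lo)&(X[:,2]<lo+.02)]; print(round(lo,2),len(Y),Y[:,:2].mean(0).round(4) if len(Y) else '')
E
```

```text
[0.44922356 0.3090523  0.16961762]
(1286, array([0.4498, 0.2748]), 0.0501, array([0.4503, 0.2851, 0.0355]))
[0.44975821 0.27568519 0.04745077]
side pts [0.41954253 0.28388325 0.11779402] [0.47761089 0.32415406 0.32308522]
0.1 2 [0.4457 0.3063]
0.12 72 [0.4471 0.3013]
0.14 73 [0.4479 0.3014]
0.16 75 [0.4478 0.3009]
0.18 79 [0.4486 0.3017]
0.2 170 [0.4491 0.302 ]
0.22 111 [0.4493 0.3024]
```

View pics/w2.png

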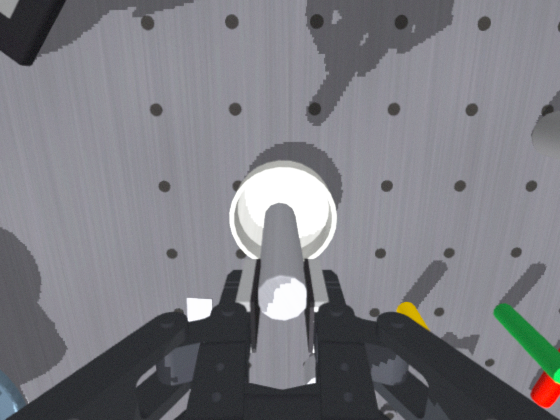

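Call:
apply_moves --moves '[{"jaw": 0.0,"offset": [-3,0,25],"rot": [0,0,0]},{"jaw": 0.0,"offset": [0,0,35],"rot": [0,0,0]},{"jaw": 0.0,"offset": [0,0,30],"rot": [0,0,0]},{"jaw": 0.0,"offset": [0,0,15],"rot": [0,0,0]},{"jaw": 0.0,"offset": [0,0,5],"rot": [0,0,0]}]'

```text
time_s: 8.18
eef_pos: [0.4487, 0.3063, 0.0592]
eef_rot: [-0.0, 0.707, 0.707, -0.0]
wrist_force: [0.7, 0.1, -2.7]
opening: 0.223
grasp_force: 59.4
```

Call:
apply_moves --moves '[{"jaw": 0.0,"offset": [0,0,1],"rot": [0,0,0]},{"jaw": 0.0,"offset": [0,0,0],"rot": [0,0,0]},{"jaw": 0.0,"offset": [0,0,0],"rot": [0,0,0]},{"jaw": 0.0,"offset": [0,0,0],"rot": [0,0,0]},{"jaw": 0.0,"offset": [0,0,0],"rot": [0,0,0]}]'

```text
time_s: 8.8
eef_pos: [0.449, 0.3065, 0.059]
eef_rot: [0.0, 0.707, 0.707, 0.0]
wrist_force: [-0.2, 0.4, -2.4]
opening: 0.23
grasp_force: 59.5
```

Call:
apply_moves --moves '[{"jaw": 0.0,"offset": [0,0,1],"rot": [0,0,0]},{"jaw": 0.0,"offset": [0,0,1],"rot": [0,0,0]},{"jaw": 0.0,"offset": [0,0,0],"rot": [0,0,0]},{"jaw": 0.0,"offset": [0,0,0],"rot": [0,0,0]},{"jaw": 0.0,"offset": [0,0,0],"rot": [0,0,0]}]'

```text
time_s: 9.43
eef_pos: [0.4497, 0.3071, 0.0585]
eef_rot: [0.0, 0.707, 0.707, 0.001]
wrist_force: [-4.2, 0.3, 10.1]
opening: 0.227
grasp_force: 61.2
```

Contact with the floor. I'll release with a small opening, then rise.

Call:
apply_moves --moves '[{"jaw": 0.4,"offset": [0,0,0],"rot": [0,0,0]},{"jaw": 0.4,"offset": [0,0,0],"rot": [0,0,0]},{"jaw": 0.4,"offset": [0,0,0],"rot": [0,0,0]},{"jaw": 0.4,"offset": [0,0,-15],"rot": [0,0,0]},{"jaw": 0.45,"offset": [0,0,-35],"rot": [0,0,0]}]'

```text
time_s: 10.05
eef_pos: [0.4477, 0.3059, 0.1065]
eef_rot: [-0.001, 0.707, 0.707, -0.002]
wrist_force: [0.8, 0.2, 0.2]
opening: 0.446
grasp_force: 0.0
```

Call:
apply_moves --moves '[{"jaw": 0.55,"offset": [0,0,-40],"rot": [0,0,0]},{"jaw": 0.55,"offset": [0,0,-40],"rot": [0,0,0]},{"jaw": 0.55,"offset": [-20,15,0],"rot": [0,0,0]},{"jaw": 0.55,"offset": [-40,25,0],"rot": [0,0,0]},{"jaw": 0.55,"offset": [-40,25,0],"rot": [0,0,0]}]'

```text
time_s: 10.68
eef_pos: [0.5146, 0.2057, 0.1883]
eef_rot: [0.001, 0.707, 0.707, 0.001]
wrist_force: [-0.4, 0.3, 0.1]
opening: 0.55
grasp_force: 0.0
```

```bash
python3 - <<'E'
from h import *
for n in('side','wrist'):
    p,P=look(n); print(circ(P,.449,.305,.03,.099,.125)); print(tool()[:3,3])
cv2.imwrite('pics/s3.png',cv2.cvtColor(cv2.resize(look('side')[0][60:260,140:400],(780,600)),cv2.COLOR_RGB2BGR))
E
```

```text
(55, array([0.4498, 0.3068]), 0.0151, array([0.4485, 0.3041, 0.1054]))
[0.51773977 0.20077798 0.18825226]
(886, array([0.4483, 0.3051]), 0.011, array([0.4488, 0.3051, 0.1056]))
[0.51630191 0.20297384 0.18806965]
```

View pics/s3.png

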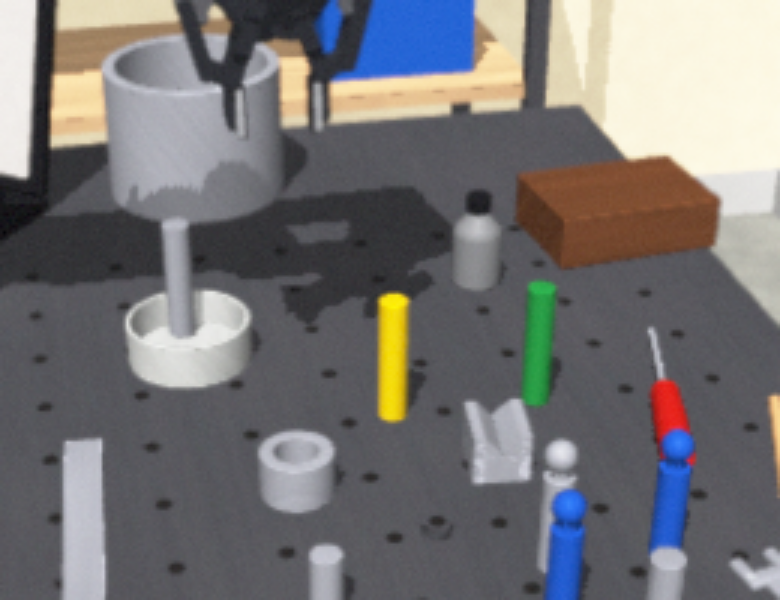

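Pin A stands upright in the pot. Next is the ball pin.

Call:
apply_moves --moves '[{"jaw": 0.55,"offset": [-33,17,0],"rot": [0,0,0]},{"jaw": 0.55,"offset": [-33,17,0],"rot": [0,0,0]},{"jaw": 0.55,"offset": [-33,17,0],"rot": [0,0,0]},{"jaw": 0.55,"offset": [-33,17,0],"rot": [0,0,0]},{"jaw": 0.55,"offset": [-33,17,0],"rot": [0,0,0]}]'

```text
time_s: 11.45
eef_pos: [0.5989, 0.0418, 0.1875]
eef_rot: [-0.0, 0.707, 0.707, 0.0]
wrist_force: [0.9, 0.0, 0.2]
opening: 0.552
grasp_force: 0.0
```

Call:
apply_moves --moves '[{"jaw": 0.55,"offset": [-33,17,0],"rot": [0,0,0]},{"jaw": 0.55,"offset": [-33,17,0],"rot": [0,0,0]},{"jaw": 0.55,"offset": [-29,16,0],"rot": [0,0,0]},{"jaw": 0.55,"offset": [0,0,15],"rot": [0,0,0]},{"jaw": 0.55,"offset": [0,0,15],"rot": [0,0,0]}]'

```text
time_s: 12.08
eef_pos: [0.648, -0.0522, 0.1559]
eef_rot: [-0.001, 0.707, 0.707, 0.0]
wrist_force: [0.9, 0.2, -0.1]
opening: 0.549
grasp_force: 0.0
```

```bash
python3 - <<'E'
from h import *
import time
look('top'); p,P=look('wrist','w3'); print(tool()[:3,3])
print('ball',circ(P,.649,-.0535,.025,.088)); print('blue1',circ(P,.638,-.106,.025,.088));print('B',circ(P,.672,-.182,.03,.094));print('vee',circ(P,.649,.075,.03,.03))
E
```

```text
[ 0.64628653 -0.05159174  0.15374943]
ball (716, array([ 0.6511, -0.0563]), 0.0109, array([ 0.651 , -0.0542,  0.0963]))
blue1 (637, array([ 0.6379, -0.1108]), 0.011, array([ 0.638 , -0.1082,  0.096 ]))
B (550, array([ 0.6728, -0.1859]), 0.0114, array([ 0.6722, -0.1838,  0.0993]))
vee (2752, array([0.6501, 0.0735]), 0.0298, array([0.6499, 0.0712, 0.0359]))
```

Call:
apply_moves --moves '[{"jaw": 0.55,"offset": [-3,3,20],"rot": [0,0,0]},{"jaw": 0.55,"offset": [0,0,35],"rot": [0,0,0]},{"jaw": 0.55,"offset": [0,0,35],"rot": [0,0,0]},{"jaw": 0.55,"offset": [0,0,29],"rot": [0,0,0]},{"jaw": 0.55,"offset": [0,0,0],"rot": [0,0,0]}]'

```text
time_s: 12.8
eef_pos: [0.6489, -0.0557, 0.0342]
eef_rot: [-0.003, 0.707, 0.707, -0.002]
wrist_force: [0.6, 0.1, 0.1]
opening: 0.549
grasp_force: 0.0
```

Call:
apply_moves --moves '[{"jaw": 0.0,"offset": [0,0,0],"rot": [0,0,0]},{"jaw": 0.0,"offset": [0,0,0],"rot": [0,0,0]},{"jaw": 0.0,"offset": [0,0,0],"rot": [0,0,0]},{"jaw": 0.0,"offset": [0,0,0],"rot": [0,0,0]},{"jaw": 0.0,"offset": [0,0,0],"rot": [0,0,0]}]'

```text
time_s: 13.42
eef_pos: [0.6528, -0.057, 0.0395]
eef_rot: [0.001, 0.707, 0.707, 0.001]
wrist_force: [-0.1, 1.1, 6.2]
opening: 0.227
grasp_force: 59.0
```

Call:
apply_moves --moves '[{"jaw": 0.0,"offset": [0,0,-20],"rot": [0,0,0]},{"jaw": 0.0,"offset": [0,0,-35],"rot": [0,0,0]},{"jaw": 0.0,"offset": [0,0,-35],"rot": [0,0,0]},{"jaw": 0.0,"offset": [0,0,-35],"rot": [0,0,0]},{"jaw": 0.0,"offset": [15,-10,0],"rot": [0,0,0]}]'

```text
time_s: 14.05
eef_pos: [0.644, -0.0428, 0.1673]
eef_rot: [0.003, 0.708, 0.706, 0.002]
wrist_force: [0.5, -0.2, -2.5]
opening: 0.225
grasp_force: 59.0
```

Call:
apply_moves --moves '[{"jaw": 0.0,"offset": [34,-21,0],"rot": [0,0,0]},{"jaw": 0.0,"offset": [34,-21,0],"rot": [0,0,0]},{"jaw": 0.0,"offset": [34,-21,0],"rot": [0,0,0]},{"jaw": 0.0,"offset": [34,-21,0],"rot": [0,0,0]},{"jaw": 0.0,"offset": [34,-21,0],"rot": [0,0,0]}]'

```text
time_s: 14.68
eef_pos: [0.5339, 0.13, 0.1611]
eef_rot: [-0.001, 0.707, 0.707, -0.001]
wrist_force: [0.5, 0.3, -2.5]
opening: 0.229
grasp_force: 59.0
```

Call:
apply_moves --moves '[{"jaw": 0.0,"offset": [34,-21,0],"rot": [0,0,0]},{"jaw": 0.0,"offset": [34,-21,0],"rot": [0,0,0]},{"jaw": 0.0,"offset": [34,-21,0],"rot": [0,0,0]},{"jaw": 0.0,"offset": [34,-21,0],"rot": [0,0,0]},{"jaw": 0.0,"offset": [13,-5,0],"rot": [0,0,0]}]'

```text
time_s: 15.3
eef_pos: [0.4445, 0.279, 0.1613]
eef_rot: [-0.001, 0.706, 0.708, -0.001]
wrist_force: [0.2, -0.1, -3.1]
opening: 0.225
grasp_force: 59.0
```

Call:
apply_moves --moves '[{"jaw": 0.0,"offset": [0,0,0],"rot": [0,0,0]},{"jaw": 0.0,"offset": [0,0,0],"rot": [0,0,0]},{"jaw": 0.0,"offset": [0,0,0],"rot": [0,0,0]},{"jaw": 0.0,"offset": [0,0,0],"rot": [0,0,0]},{"jaw": 0.0,"offset": [0,0,0],"rot": [0,0,0]}]'

```text
time_s: 15.92
eef_pos: [0.4482, 0.2771, 0.1628]
eef_rot: [0.0, 0.708, 0.706, 0.0]
wrist_force: [-0.3, 0.3, -1.9]
opening: 0.226
grasp_force: 59.0
```

```bash
python3 - <<'E'
from h import *
q,P=look('side','s4'); T=tool()[:3,3]; print(T)
X=near(P,T[0],T[1],.03,.09,.35)
for lo in np.arange(.1,.24,.02):
    Y=X[(X[:,2]>lo)&(X[:,2]<lo+.02)]; print(round(lo,2),len(Y),Y.mean(0).round(4) if len(Y) else '',Y[:,2].min() if len(Y) else '')
E
```

```text
[0.44808177 0.27717316 0.16276688]
0.1 38 [0.4482 0.2991 0.1058] 0.10094114135665577
0.12 54 [0.4476 0.2722 0.1324] 0.12450126132493167
0.14 75 [0.4474 0.2707 0.1498] 0.14005136199092538
0.16 81 [0.4476 0.2712 0.1699] 0.16000421027464007
0.18 107 [0.4476 0.2707 0.192 ] 0.1800223278898791
0.2 168 [0.4482 0.2703 0.2107] 0.20028095946882601
0.22 150 [0.4491 0.2701 0.2292] 0.2200194200289387
```

View pics/s4.png

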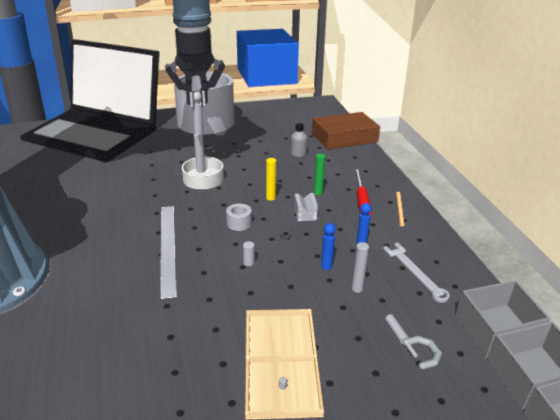

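Call:
apply_moves --moves '[{"jaw": 0.0,"offset": [-2,0,25],"rot": [0,0,0]},{"jaw": 0.0,"offset": [0,0,35],"rot": [0,0,0]},{"jaw": 0.0,"offset": [0,0,35],"rot": [0,0,0]},{"jaw": 0.0,"offset": [0,0,15],"rot": [0,0,0]},{"jaw": 0.0,"offset": [0,0,4],"rot": [0,0,0]}]'

```text
time_s: 16.6
eef_pos: [0.4477, 0.2754, 0.0483]
eef_rot: [-0.0, 0.707, 0.707, -0.001]
wrist_force: [0.6, -0.1, -1.6]
opening: 0.224
grasp_force: 59.0
```

Call:
apply_moves --moves '[{"jaw": 0.0,"offset": [0,0,1],"rot": [0,0,0]},{"jaw": 0.0,"offset": [0,0,1],"rot": [0,0,0]},{"jaw": 0.0,"offset": [0,0,1],"rot": [0,0,0]},{"jaw": 0.0,"offset": [0,0,0],"rot": [0,0,0]},{"jaw": 0.0,"offset": [0,0,0],"rot": [0,0,0]}]'

```text
time_s: 17.23
eef_pos: [0.448, 0.2755, 0.0459]
eef_rot: [0.0, 0.707, 0.707, 0.0]
wrist_force: [-0.1, 1.0, -2.0]
opening: 0.226
grasp_force: 59.0
```

Call:
apply_moves --moves '[{"jaw": 0.0,"offset": [0,0,1],"rot": [0,0,0]},{"jaw": 0.0,"offset": [0,0,1],"rot": [0,0,0]},{"jaw": 0.0,"offset": [0,0,0],"rot": [0,0,0]},{"jaw": 0.0,"offset": [0,0,0],"rot": [0,0,0]},{"jaw": 0.0,"offset": [0,0,0],"rot": [0,0,0]}]'

```text
time_s: 17.85
eef_pos: [0.4486, 0.2759, 0.0455]
eef_rot: [0.0, 0.707, 0.707, 0.001]
wrist_force: [-3.6, -2.3, 10.9]
opening: 0.224
grasp_force: 60.7
```

Call:
apply_moves --moves '[{"jaw": 0.4,"offset": [0,0,0],"rot": [0,0,0]},{"jaw": 0.4,"offset": [0,0,0],"rot": [0,0,0]},{"jaw": 0.4,"offset": [0,0,0],"rot": [0,0,0]},{"jaw": 0.4,"offset": [0,0,-15],"rot": [0,0,0]},{"jaw": 0.4,"offset": [0,0,-40],"rot": [0,0,0]}]'

```text
time_s: 18.48
eef_pos: [0.4463, 0.2749, 0.0982]
eef_rot: [-0.001, 0.707, 0.707, -0.002]
wrist_force: [0.4, -0.2, 0.0]
opening: 0.396
grasp_force: 0.0
```

Call:
apply_moves --moves '[{"jaw": 0.5,"offset": [0,0,-45],"rot": [0,0,0]},{"jaw": 0.55,"offset": [0,0,-45],"rot": [0,0,0]},{"jaw": 0.55,"offset": [-35,17,0],"rot": [0,0,0]},{"jaw": 0.55,"offset": [-35,17,0],"rot": [0,0,0]},{"jaw": 0.55,"offset": [-35,17,0],"rot": [0,0,0]}]'

```text
time_s: 19.1
eef_pos: [0.4995, 0.1695, 0.1902]
eef_rot: [0.001, 0.707, 0.707, 0.001]
wrist_force: [-0.7, 0.0, -1.0]
opening: 0.548
grasp_force: 0.0
```

```bash
python3 - <<'E'
from h import *
p,P=look('wrist','w5'); print(tool()[:3,3])
print(circ(P,.449,.303,.018,.1,.125),circ(P,.448,.275,.014,.096,.125))
E
```

```text
[0.501554   0.16563645 0.19020882]
(604, array([0.4482, 0.2984]), 0.0135, array([0.4488, 0.3012, 0.1056])) (810, array([0.4481, 0.2755]), 0.0108, array([0.449 , 0.2754, 0.1025]))
```

Call:
apply_moves --moves '[{"jaw": 0.55,"offset": [-35,17,0],"rot": [0,0,0]},{"jaw": 0.55,"offset": [-35,17,0],"rot": [0,0,0]},{"jaw": 0.55,"offset": [-35,17,0],"rot": [0,0,0]},{"jaw": 0.55,"offset": [-35,17,0],"rot": [0,0,0]},{"jaw": 0.55,"offset": [-35,17,0],"rot": [0,0,0]}]'

```text
time_s: 19.77
eef_pos: [0.5842, -0.0057, 0.1899]
eef_rot: [0.0, 0.707, 0.707, 0.0]
wrist_force: [1.0, 0.5, 0.4]
opening: 0.548
grasp_force: 0.0
```

Call:
apply_moves --moves '[{"jaw": 0.55,"offset": [-35,17,0],"rot": [0,0,0]},{"jaw": 0.55,"offset": [-35,17,0],"rot": [0,0,0]},{"jaw": 0.55,"offset": [-35,17,0],"rot": [0,0,0]},{"jaw": 0.55,"offset": [-35,17,0],"rot": [0,0,0]},{"jaw": 0.55,"offset": [-35,17,0],"rot": [0,0,0]}]'

```text
time_s: 20.4
eef_pos: [0.6691, -0.1807, 0.1898]
eef_rot: [0.0, 0.707, 0.707, 0.0]
wrist_force: [0.0, 0.9, -0.7]
opening: 0.547
grasp_force: 0.0
```

Call:
apply_moves --moves '[{"jaw": 0.55,"offset": [-4,3,0],"rot": [0,0,0]},{"jaw": 0.55,"offset": [0,0,20],"rot": [0,0,0]},{"jaw": 0.55,"offset": [0,0,20],"rot": [0,0,0]},{"jaw": 0.55,"offset": [0,0,0],"rot": [0,0,0]},{"jaw": 0.55,"offset": [0,0,0],"rot": [0,0,0]}]'

```text
time_s: 21.02
eef_pos: [0.6714, -0.183, 0.1487]
eef_rot: [-0.0, 0.707, 0.707, -0.0]
wrist_force: [-0.4, -0.5, 0.8]
opening: 0.55
grasp_force: 0.0
```

```bash
python3 - <<'E'
from h import *
p,P=look('wrist','w6'); print(tool()[:3,3])
print('B',circ(P,.672,-.183,.03,.094))
E
```

```text
[ 0.67176782 -0.18333187  0.14936002]
B (806, array([ 0.6723, -0.1859]), 0.011, array([ 0.6723, -0.185 ,  0.0998]))
```

Call:
apply_moves --moves '[{"jaw": 0.55,"offset": [-1,1,25],"rot": [0,0,0]},{"jaw": 0.55,"offset": [0,0,40],"rot": [0,0,0]},{"jaw": 0.55,"offset": [0,0,34],"rot": [0,0,0]},{"jaw": 0.55,"offset": [0,0,0],"rot": [0,0,0]},{"jaw": 0.0,"offset": [0,0,0],"rot": [0,0,0]}]'

```text
time_s: 21.7
eef_pos: [0.6738, -0.1852, 0.0519]
eef_rot: [0.001, 0.707, 0.707, 0.0]
wrist_force: [0.2, -0.3, 0.8]
opening: 0.35
grasp_force: 0.0
```

Call:
apply_moves --moves '[{"jaw": 0.0,"offset": [0,0,0],"rot": [0,0,0]},{"jaw": 0.0,"offset": [0,0,0],"rot": [0,0,0]},{"jaw": 0.0,"offset": [0,0,0],"rot": [0,0,0]},{"jaw": 0.0,"offset": [0,0,0],"rot": [0,0,0]},{"jaw": 0.0,"offset": [0,0,0],"rot": [0,0,0]}]'

```text
time_s: 22.32
eef_pos: [0.6741, -0.1856, 0.0527]
eef_rot: [0.002, 0.707, 0.707, 0.001]
wrist_force: [-1.0, 0.5, 7.8]
opening: 0.234
grasp_force: 59.0
```

Call:
apply_moves --moves '[{"jaw": 0.0,"offset": [0,0,-20],"rot": [0,0,0]},{"jaw": 0.0,"offset": [0,0,-40],"rot": [0,0,0]},{"jaw": 0.0,"offset": [0,0,-40],"rot": [0,0,0]},{"jaw": 0.0,"offset": [0,0,-35],"rot": [0,0,0]},{"jaw": 0.0,"offset": [18,-9,0],"rot": [0,0,0]}]'

```text
time_s: 22.95
eef_pos: [0.6659, -0.1687, 0.1907]
eef_rot: [0.004, 0.708, 0.706, 0.001]
wrist_force: [-0.2, 1.3, -3.3]
opening: 0.231
grasp_force: 59.4
```

Call:
apply_moves --moves '[{"jaw": 0.0,"offset": [36,-19,0],"rot": [0,0,0]},{"jaw": 0.0,"offset": [36,-19,0],"rot": [0,0,0]},{"jaw": 0.0,"offset": [36,-19,0],"rot": [0,0,0]},{"jaw": 0.0,"offset": [36,-19,0],"rot": [0,0,0]},{"jaw": 0.0,"offset": [36,-19,0],"rot": [0,0,0]}]'

```text
time_s: 23.58
eef_pos: [0.5678, 0.0146, 0.1858]
eef_rot: [0.0, 0.707, 0.707, 0.0]
wrist_force: [0.4, 0.9, -2.8]
opening: 0.23
grasp_force: 59.4
```

Call:
apply_moves --moves '[{"jaw": 0.0,"offset": [36,-19,0],"rot": [0,0,0]},{"jaw": 0.0,"offset": [36,-19,0],"rot": [0,0,0]},{"jaw": 0.0,"offset": [36,-19,0],"rot": [0,0,0]},{"jaw": 0.0,"offset": [36,-19,0],"rot": [0,0,0]},{"jaw": 0.0,"offset": [36,-19,0],"rot": [0,0,0]}]'

```text
time_s: 24.2
eef_pos: [0.473, 0.1946, 0.1859]
eef_rot: [0.0, 0.707, 0.707, 0.0]
wrist_force: [1.0, 0.8, -2.4]
opening: 0.231
grasp_force: 59.4
```

Call:
apply_moves --moves '[{"jaw": 0.0,"offset": [36,-19,0],"rot": [0,0,0]},{"jaw": 0.0,"offset": [18,-6,0],"rot": [0,0,0]},{"jaw": 0.0,"offset": [0,0,0],"rot": [0,0,0]},{"jaw": 0.0,"offset": [0,0,0],"rot": [0,0,0]},{"jaw": 0.0,"offset": [0,0,0],"rot": [0,0,0]}]'

```text
time_s: 24.82
eef_pos: [0.4493, 0.2467, 0.185]
eef_rot: [0.0, 0.708, 0.706, -0.0]
wrist_force: [-0.1, -0.1, -4.0]
opening: 0.228
grasp_force: 59.5
```

```bash
python3 - <<'E'
from h import *
q,P=look('side','s7'); T=tool()[:3,3]; print(T)
X=near(P,T[0],T[1],.03,.09,.35)
for lo in np.arange(.12,.22,.03):
    Y=X[(X[:,2]>lo)&(X[:,2]<lo+.03)]; print(round(lo,2),len(Y),Y.mean(0).round(4) if len(Y) else '',Y[:,2].min() if len(Y) else '')
E
```

```text
[0.44927359 0.24671861 0.18491622]
0.12 57 [0.4483 0.2406 0.1422] 0.13483648813085147
0.15 118 [0.4478 0.2393 0.1651] 0.1507824352406213
0.18 127 [0.4481 0.2399 0.1946] 0.18007018593587532
0.21 245 [0.4489 0.2398 0.2268] 0.2101147327356897
```

Call:
apply_moves --moves '[{"jaw": 0.0,"offset": [0,0,25],"rot": [0,0,0]},{"jaw": 0.0,"offset": [0,0,40],"rot": [0,0,0]},{"jaw": 0.0,"offset": [0,0,38],"rot": [0,0,0]},{"jaw": 0.0,"offset": [0,0,17],"rot": [0,0,0]},{"jaw": 0.0,"offset": [0,0,3],"rot": [0,0,0]}]'

```text
time_s: 25.5
eef_pos: [0.4486, 0.247, 0.0612]
eef_rot: [-0.0, 0.708, 0.707, -0.001]
wrist_force: [0.1, 1.7, -3.7]
opening: 0.228
grasp_force: 59.4
```

Call:
apply_moves --moves '[{"jaw": 0.0,"offset": [0,0,1],"rot": [0,0,0]},{"jaw": 0.0,"offset": [0,0,1],"rot": [0,0,0]},{"jaw": 0.0,"offset": [0,0,1],"rot": [0,0,0]},{"jaw": 0.0,"offset": [0,0,1],"rot": [0,0,0]},{"jaw": 0.0,"offset": [0,0,0],"rot": [0,0,0]}]'

```text
time_s: 26.12
eef_pos: [0.4496, 0.2478, 0.0587]
eef_rot: [0.0, 0.707, 0.707, 0.001]
wrist_force: [-0.8, 0.0, 4.9]
opening: 0.235
grasp_force: 60.3
```

Call:
apply_moves --moves '[{"jaw": 0.4,"offset": [0,0,0],"rot": [0,0,0]},{"jaw": 0.4,"offset": [0,0,0],"rot": [0,0,0]},{"jaw": 0.4,"offset": [0,0,0],"rot": [0,0,0]},{"jaw": 0.4,"offset": [0,0,-15],"rot": [0,0,0]},{"jaw": 0.4,"offset": [0,0,-40],"rot": [0,0,0]}]'

```text
time_s: 26.75
eef_pos: [0.4473, 0.247, 0.1123]
eef_rot: [-0.001, 0.707, 0.707, -0.002]
wrist_force: [0.8, 0.2, 0.2]
opening: 0.402
grasp_force: 0.0
```

Call:
apply_moves --moves '[{"jaw": 0.5,"offset": [0,0,-40],"rot": [0,0,0]},{"jaw": 1.0,"offset": [0,0,-40],"rot": [0,0,0]},{"jaw": 1.0,"offset": [-35,10,0],"rot": [0,0,0]},{"jaw": 1.0,"offset": [-35,10,0],"rot": [0,0,0]},{"jaw": 1.0,"offset": [-35,10,0],"rot": [0,0,0]}]'

```text
time_s: 27.38
eef_pos: [0.4792, 0.1415, 0.1942]
eef_rot: [0.001, 0.707, 0.707, 0.001]
wrist_force: [-0.0, 0.4, 0.3]
opening: 1.0
grasp_force: 0.0
```

Call:
apply_moves --moves '[{"jaw": 1.0,"offset": [-35,10,0],"rot": [0,0,0]},{"jaw": 1.0,"offset": [-35,10,0],"rot": [0,0,0]},{"jaw": 1.0,"offset": [-1,2,0],"rot": [0,0,0]},{"jaw": 1.0,"offset": [0,0,0],"rot": [0,0,0]},{"jaw": 1.0,"offset": [0,0,0],"rot": [0,0,0]}]'

```text
time_s: 28.0
eef_pos: [0.5005, 0.0724, 0.1931]
eef_rot: [-0.0, 0.707, 0.707, 0.0]
wrist_force: [0.3, 0.6, 0.1]
opening: 0.997
grasp_force: 0.0
```

```bash
python3 - <<'E'
from h import *
p,P=look('wrist','w8'); print(tool()[:3,3]); print('ring',circ(P,.501,.071,.035,.03,.05))
q,P=look('top','t8'); 
for y in(.249,.277,.305): print(circ(P,.449,y,.013,.095,.13))
s=look('side')[0]
cv2.imwrite('pics/c8.png',cv2.cvtColor(np.hstack([cv2.resize(s[110:210,140:260],(400,400)),cv2.resize(q[240:320,135:215],(400,400))]),cv2.COLOR_RGB2BGR))
E
```

```text
[0.50041958 0.07238845 0.19298144]
ring (1569, array([0.5002, 0.0672]), 0.0271, array([0.5002, 0.0681, 0.0358]))
(64, array([0.4487, 0.2524]), 0.0105, array([0.4485, 0.2516, 0.1061]))
(63, array([0.4485, 0.2813]), 0.0109, array([0.4482, 0.2799, 0.1024]))
(66, array([0.4491, 0.3052]), 0.0128, array([0.4484, 0.3081, 0.106 ]))
```

View pics/c8.png

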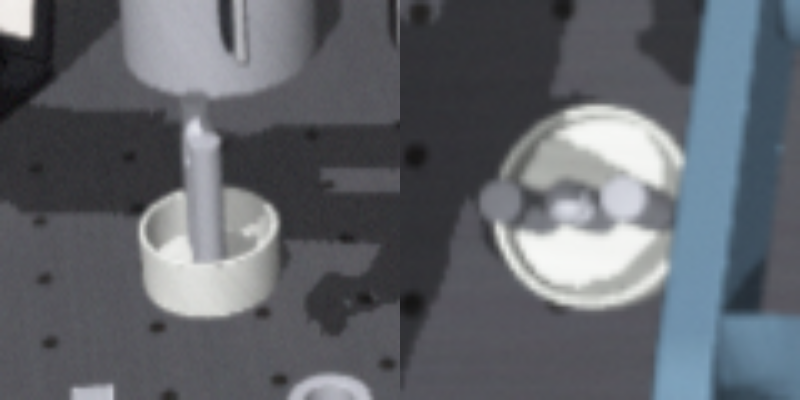

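The side and top crops show all three pins standing in the pot. Now the ring.

Call:
apply_moves --moves '[{"jaw": 1.0,"offset": [-3,0,25],"rot": [0,0,0]},{"jaw": 1.0,"offset": [0,0,45],"rot": [0,0,0]},{"jaw": 1.0,"offset": [0,0,45],"rot": [0,0,0]},{"jaw": 1.0,"offset": [0,0,40],"rot": [0,0,0]},{"jaw": 1.0,"offset": [0,0,24],"rot": [0,0,0]}]'

```text
time_s: 28.78
eef_pos: [0.4991, 0.0691, 0.0116]
eef_rot: [-0.001, 0.707, 0.707, -0.001]
wrist_force: [-1.0, -1.0, -0.1]
opening: 1.0
grasp_force: 0.0
```

Call:
apply_moves --moves '[{"jaw": 1.0,"offset": [0,0,10],"rot": [0,0,0]},{"jaw": 0.0,"offset": [0,0,0],"rot": [0,0,0]},{"jaw": 0.0,"offset": [0,0,0],"rot": [0,0,0]},{"jaw": 0.0,"offset": [0,0,0],"rot": [0,0,0]},{"jaw": 0.0,"offset": [0,0,0],"rot": [0,0,0]}]'

```text
time_s: 29.4
eef_pos: [0.5059, 0.068, 0.0077]
eef_rot: [0.004, 0.707, 0.707, 0.003]
wrist_force: [5.3, 0.4, 6.5]
opening: 0.145
grasp_force: 3.1
```

```bash
python3 - <<'E'
from h import *
print(tool()[:3,3],ctrl.get_obs()['opening'],ctrl.get_obs()['wrist_force'])
s,P=look('side'); w,Q=look('wrist'); 
cv2.imwrite('pics/c9.png',cv2.cvtColor(np.hstack([cv2.resize(s[110:310,140:360],(400,400)),cv2.resize(w,(400,400))]),cv2.COLOR_RGB2BGR))
E
```

```text
[0.50586034 0.06802638 0.00765029] 0.14517422328709653 [5.2701165  0.39047789 6.50963586]
```

View pics/c9.png

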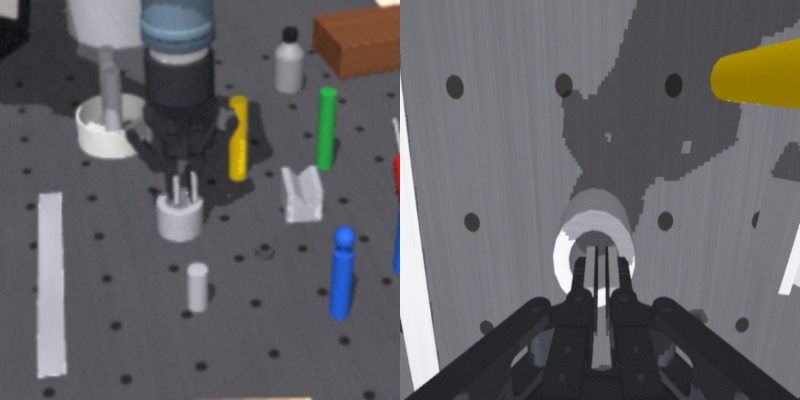

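```bash
python3 - <<'E'
from h import *
s,P=look('side'); X=near(P,.503,.068,.045,.004,.12)
for lo in np.arange(.004,.1,.008):
    Y=X[(X[:,2]>lo)&(X[:,2]<lo+.008)]
    if len(Y): print(round(lo,3),len(Y),Y.min(0).round(3),Y.max(0).round(3))
w,Q=look('wrist'); print('w',circ(Q,.503,.068,.04,.028,.05))
X=near(Q,.503,.068,.045,.004,.12)
for lo in np.arange(.004,.1,.008):
    Y=X[(X[:,2]>lo)&(X[:,2]<lo+.008)]
    if len(Y): print(round(lo,3),len(Y),Y.min(0).round(3),Y.max(0).round(3))
cv2.imwrite('pics/c10.png',cv2.cvtColor(np.hstack([cv2.resize(s[140:240,180:300],(400,400),interpolation=2),cv2.resize(w[200:420,200:400],(400,400),interpolation=2)]),cv2.COLOR_RGB2BGR))
E
```

```text
0.004 77 [0.473 0.041 0.004] [0.539 0.073 0.012]
0.012 105 [0.473 0.041 0.012] [0.527 0.087 0.02 ]
0.02 90 [0.473 0.04  0.02 ] [0.526 0.089 0.028]
0.028 135 [0.473 0.039 0.028] [0.524 0.096 0.036]
0.036 121 [0.473 0.041 0.036] [0.525 0.091 0.044]
0.044 41 [0.49  0.054 0.044] [0.516 0.074 0.052]
0.052 45 [0.489 0.056 0.052] [0.515 0.071 0.06 ]
0.06 45 [0.489 0.054 0.06 ] [0.516 0.068 0.068]
0.068 43 [0.489 0.056 0.068] [0.516 0.077 0.076]
0.076 66 [0.474 0.054 0.076] [0.53  0.081 0.084]
0.084 147 [0.464 0.052 0.084] [0.54  0.081 0.092]
0.092 142 [0.46  0.052 0.092] [0.547 0.084 0.1  ]
w (5648, array([0.5004, 0.0682]), 0.0269, array([0.5   , 0.0779, 0.0367]))
0.004 515 [0.476 0.055 0.004] [0.527 0.094 0.012]
0.012 544 [0.476 0.058 0.012] [0.526 0.095 0.02 ]
0.02 572 [0.476 0.06  0.02 ] [0.526 0.095 0.028]
0.028 2691 [0.474 0.05  0.028] [0.527 0.095 0.036]
0.036 2515 [0.474 0.05  0.036] [0.526 0.094 0.044]
0.044 608 [0.489 0.073 0.044] [0.516 0.078 0.052]
0.052 717 [0.489 0.073 0.052] [0.516 0.079 0.06 ]
0.06 703 [0.489 0.073 0.06 ] [0.516 0.078 0.068]
0.068 980 [0.484 0.055 0.068] [0.52  0.08  0.076]
0.076 2552 [0.468 0.055 0.076] [0.535 0.082 0.084]
0.084 6685 [0.463 0.055 0.084] [0.542 0.081 0.092]
0.092 4984 [0.459 0.056 0.092] [0.547 0.085 0.1  ]
```

View pics/c10.png

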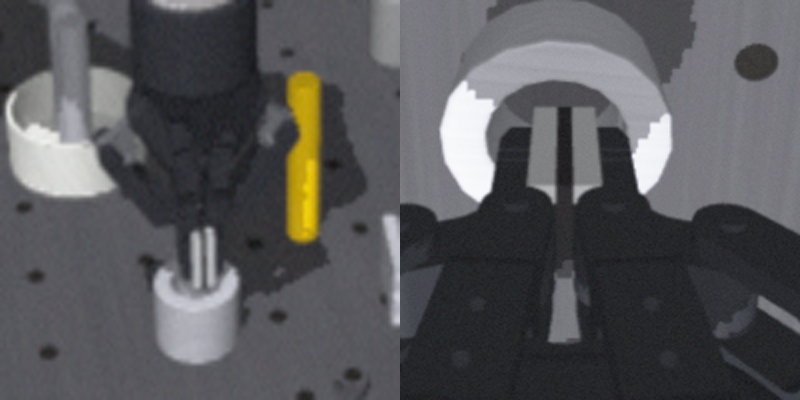

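Call:
apply_moves --moves '[{"jaw": 0.14,"offset": [0,0,-2],"rot": [0,0,0]},{"jaw": 0.14,"offset": [0,0,-10],"rot": [0,0,0]},{"jaw": 0.14,"offset": [0,0,-15],"rot": [0,0,0]},{"jaw": 0.14,"offset": [0,0,-20],"rot": [0,0,0]},{"jaw": 0.14,"offset": [0,0,-25],"rot": [0,0,0]}]'

```text
time_s: 30.22
eef_pos: [0.5006, 0.0684, 0.0771]
eef_rot: [-0.0, 0.707, 0.707, -0.0]
wrist_force: [-0.3, 0.3, 0.5]
opening: 0.137
grasp_force: 0.0
```

```bash
python3 - <<'E'
from h import *
w,Q=look('wrist'); print(ctrl.get_obs()['time_s'],tool()[:3,3],ctrl.get_obs()['opening']); print(circ(Q,.503,.068,.045,.028,.055)); X=near(Q,.503,.068,.05,.028,.055);print(X.min(0),X.max(0))
E
```

```text
30.275 [0.50320962 0.06832484 0.08070654] 0.14290343006813985
(3547, array([0.5006, 0.0674]), 0.0272, array([0.5004, 0.0689, 0.0355]))
[0.47392641 0.04043082 0.02800689] [0.52721115 0.09415515 0.03853606]
```

Call:
apply_moves --moves '[{"jaw": 0.9,"offset": [0,0,0],"rot": [0,0,0]},{"jaw": 0.9,"offset": [0,0,0],"rot": [0,0,0]},{"jaw": 0.9,"offset": [0,0,0],"rot": [0,0,0]},{"jaw": 0.9,"offset": [0,0,0],"rot": [0,0,0]},{"jaw": 0.9,"offset": [0,0,0],"rot": [0,0,0]}]'

```text
time_s: 30.9
eef_pos: [0.5005, 0.0684, 0.0754]
eef_rot: [-0.0, 0.707, 0.707, -0.0]
wrist_force: [0.4, 1.1, 0.5]
opening: 0.9
grasp_force: 0.0
```

Call:
apply_moves --moves '[{"jaw": 0.9,"offset": [0,0,25],"rot": [0,0,0]},{"jaw": 0.9,"offset": [0,0,25],"rot": [0,0,0]},{"jaw": 0.9,"offset": [0,0,20],"rot": [0,0,0]},{"jaw": 0.9,"offset": [0,0,0],"rot": [0,0,0]},{"jaw": 0.75,"offset": [0,0,0],"rot": [0,0,0]}]'

```text
time_s: 31.52
eef_pos: [0.5012, 0.0684, 0.0064]
eef_rot: [0.0, 0.707, 0.707, 0.0]
wrist_force: [0.7, -0.3, 0.5]
opening: 0.755
grasp_force: 0.0
```

Call:
apply_moves --moves '[{"jaw": 0.72,"offset": [0,0,0],"rot": [0,0,0]},{"jaw": 0.7,"offset": [0,0,0],"rot": [0,0,0]},{"jaw": 0.68,"offset": [0,0,0],"rot": [0,0,0]},{"jaw": 0.66,"offset": [0,0,0],"rot": [0,0,0]},{"jaw": 0.64,"offset": [0,0,0],"rot": [0,0,0]}]'

```text
time_s: 32.15
eef_pos: [0.5007, 0.0684, 0.0058]
eef_rot: [-0.0, 0.707, 0.707, -0.0]
wrist_force: [0.6, 0.2, -0.5]
opening: 0.642
grasp_force: 0.0
```

Call:
apply_moves --moves '[{"jaw": 0.62,"offset": [0,0,0],"rot": [0,0,0]},{"jaw": 0.6,"offset": [0,0,0],"rot": [0,0,0]},{"jaw": 0.6,"offset": [0,0,0],"rot": [0,0,0]},{"jaw": 0.6,"offset": [0,0,0],"rot": [0,0,0]},{"jaw": 0.6,"offset": [0,0,0],"rot": [0,0,0]}]'

```text
time_s: 32.78
eef_pos: [0.5007, 0.0684, 0.0058]
eef_rot: [-0.0, 0.707, 0.707, -0.0]
wrist_force: [-1.0, 0.1, 0.4]
opening: 0.6
grasp_force: 0.0
```

Call:
apply_moves --moves '[{"jaw": 0.58,"offset": [0,0,0],"rot": [0,0,0]},{"jaw": 0.57,"offset": [0,0,0],"rot": [0,0,0]},{"jaw": 0.56,"offset": [0,0,0],"rot": [0,0,0]},{"jaw": 0.55,"offset": [0,0,0],"rot": [0,0,0]},{"jaw": 0.55,"offset": [0,0,0],"rot": [0,0,0]}]'

```text
time_s: 33.4
eef_pos: [0.5007, 0.0684, 0.0058]
eef_rot: [0.0, 0.707, 0.707, 0.0]
wrist_force: [-0.3, 0.5, -0.1]
opening: 0.551
grasp_force: 0.0
```

Call:
apply_moves --moves '[{"jaw": 0.5,"offset": [0,0,0],"rot": [0,0,0]},{"jaw": 0.5,"offset": [0,0,0],"rot": [0,0,0]},{"jaw": 0.5,"offset": [0,0,0],"rot": [0,0,0]},{"jaw": 0.5,"offset": [0,0,0],"rot": [0,0,0]},{"jaw": 0.5,"offset": [0,0,0],"rot": [0,0,0]}]'

```text
time_s: 34.02
eef_pos: [0.5007, 0.0684, 0.0058]
eef_rot: [0.0, 0.707, 0.707, -0.0]
wrist_force: [0.3, -0.1, 1.2]
opening: 0.498
grasp_force: 0.0
```

```bash
python3 - <<'E'
from h import *
s,P=look('side'); w,Q=look('wrist'); 
X=near(Q,.503,.068,.05,.028,.045);print(X.min(0),X.max(0))
cv2.imwrite('pics/c11.png',cv2.cvtColor(np.hstack([cv2.resize(s[140:240,180:300],(400,400),interpolation=2),cv2.resize(w[160:420,150:420],(400,400),interpolation=2)]),cv2.COLOR_RGB2BGR))
E
```

```text
[0.46791645 0.04119805 0.02800086] [0.53444915 0.09473909 0.0449886 ]
```

View pics/c11.png

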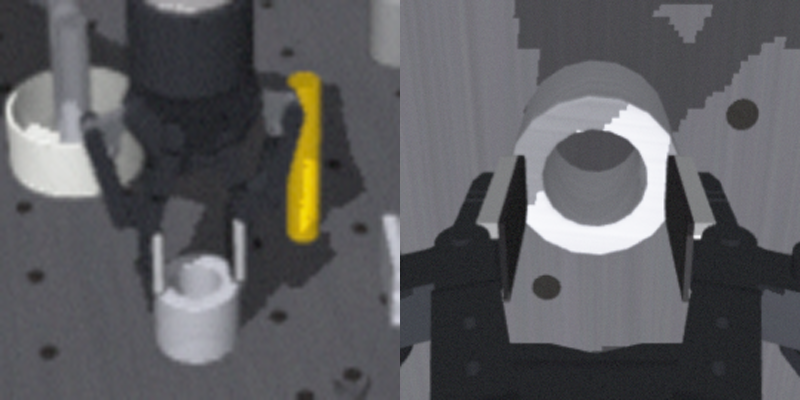

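```bash
python3 - <<'E'
from h import *
for n in('side','wrist'):
    s,P=look(n); X=P.reshape(-1,3); X=X[(abs(X[:,1]-.068)<.03)&(X[:,2]>.001)&(X[:,2]<.1)]
    for nm,m in(('L',(X[:,0]<.4725)&(X[:,0]>.455)),('R',(X[:,0]>.5285)&(X[:,0]<.545))):
        Y=X[m]; print(n,nm,len(Y))
        for lo in np.arange(0,.06,.006):
            Z=Y[(Y[:,2]>lo)&(Y[:,2]<=lo+.006)]
            if len(Z): print('  ',round(lo,3),len(Z),Z.min(0).round(3),Z.max(0).round(3))
E
```

```text
side L 214
   0.0 59 [0.455 0.038 0.001] [0.471 0.095 0.004]
   0.036 1 [0.472 0.058 0.04 ] [0.472 0.058 0.04 ]
   0.042 5 [0.467 0.057 0.044] [0.472 0.065 0.048]
   0.048 14 [0.465 0.056 0.048] [0.472 0.076 0.054]
   0.054 11 [0.465 0.061 0.054] [0.472 0.073 0.06 ]
side R 161
   0.0 47 [0.529 0.038 0.001] [0.545 0.098 0.004]
   0.042 2 [0.53  0.063 0.043] [0.533 0.066 0.045]
   0.048 10 [0.53  0.06  0.049] [0.535 0.065 0.054]
   0.054 6 [0.53  0.06  0.056] [0.535 0.064 0.059]
wrist L 4613
   0.0 209 [0.455 0.051 0.001] [0.472 0.098 0.002]
   0.042 62 [0.466 0.073 0.043] [0.471 0.074 0.048]
   0.048 98 [0.466 0.073 0.048] [0.472 0.075 0.054]
   0.054 109 [0.466 0.073 0.054] [0.472 0.075 0.06 ]
wrist R 4063
   0.0 186 [0.529 0.051 0.001] [0.545 0.098 0.002]
   0.036 1 [0.534 0.073 0.042] [0.534 0.073 0.042]
   0.042 63 [0.529 0.073 0.042] [0.535 0.078 0.048]
   0.048 100 [0.529 0.073 0.048] [0.536 0.078 0.054]
   0.054 112 [0.529 0.073 0.054] [0.536 0.078 0.06 ]
```

Both cameras show the fingertips at z ≈ 0.042 while the TCP reads 0.006, so the real tips end about 36 mm behind it at this opening. I closed above the ring without touching it. I'll open, go lower in steps and measure again.

Call:
apply_moves --moves '[{"jaw": 0.7,"offset": [0,0,0],"rot": [0,0,0]},{"jaw": 0.7,"offset": [0,0,0],"rot": [0,0,0]},{"jaw": 0.7,"offset": [0,0,8],"rot": [0,0,0]},{"jaw": 0.7,"offset": [0,0,8],"rot": [0,0,0]},{"jaw": 0.7,"offset": [0,0,0],"rot": [0,0,0]}]'

```text
time_s: 34.85
eef_pos: [0.4997, 0.0685, -0.0113]
eef_rot: [-0.001, 0.707, 0.707, -0.001]
wrist_force: [0.6, 0.9, 0.8]
opening: 0.698
grasp_force: 0.0
```

```bash
cat >> h.py <<'E'
def tips(n='wrist'):
    s,P=look(n); T=tool(); Q=(P-T[:3,3])@T[:3,:3]; X=Q[(abs(Q[...,0])<.02)&(abs(Q[...,1])>.012)&(abs(Q[...,1])<.06)&(P[...,2]>.004)]
    return T[:3,3].round(4),X,P
E
python3 - <<'E'
from h import *
t,X,P=tips(); print(t,ctrl.get_obs()['wrist_force'])
for a,b in((-.06,-.0285),(.0285,.06)):
    Y=X[(X[:,1]>a)&(X[:,1]<b)]; print(len(Y),Y.min(0).round(4),Y.max(0).round(4),'tip world z',t[2]-np.percentile(Y[:,2],99.5))
print(circ(P,.5005,.068,.035,.03,.04))
E
```

```text
[ 0.5001  0.0685 -0.0109] [0.1643427  0.46152582 0.25574179]
12923 [-0.0145 -0.06   -0.1151] [ 0.0169 -0.0285 -0.0317] tip world z 0.025832231009485403
12978 [-0.0143  0.0285 -0.1154] [ 0.0165  0.06   -0.0324] tip world z 0.0256125982806436
(9155, array([0.5005, 0.0716]), 0.0342, array([0.5007, 0.07  , 0.0355]))
```

Call:
apply_moves --moves '[{"jaw": 0.7,"offset": [0,0,7],"rot": [0,0,0]},{"jaw": 0.7,"offset": [0,0,6],"rot": [0,0,0]},{"jaw": 0.5,"offset": [0,0,0],"rot": [0,0,0]},{"jaw": 0.4,"offset": [0,0,0],"rot": [0,0,0]},{"jaw": 0.3,"offset": [0,0,0],"rot": [0,0,0]}]'

```text
time_s: 35.52
eef_pos: [0.5001, 0.0685, -0.0237]
eef_rot: [-0.0, 0.707, 0.707, -0.0]
wrist_force: [-0.5, 0.1, -4.5]
opening: 0.609
grasp_force: 63.3
```

Call:
apply_moves --moves '[{"jaw": 0.0,"offset": [0,0,0],"rot": [0,0,0]},{"jaw": 0.0,"offset": [0,0,0],"rot": [0,0,0]},{"jaw": 0.0,"offset": [0,0,0],"rot": [0,0,0]},{"jaw": 0.0,"offset": [0,0,0],"rot": [0,0,0]},{"jaw": 0.0,"offset": [0,0,0],"rot": [0,0,0]}]'

```text
time_s: 36.15
eef_pos: [0.5007, 0.0684, -0.0232]
eef_rot: [0.0, 0.707, 0.707, -0.0]
wrist_force: [0.6, -1.0, -4.9]
opening: 0.61
grasp_force: 63.3
```

Call:
apply_moves --moves '[{"jaw": 0.0,"offset": [0,0,-20],"rot": [0,0,0]},{"jaw": 0.0,"offset": [0,0,-40],"rot": [0,0,0]},{"jaw": 0.0,"offset": [0,0,-40],"rot": [0,0,0]},{"jaw": 0.0,"offset": [-18,-1,0],"rot": [0,0,0]},{"jaw": 0.0,"offset": [-36,-1,0],"rot": [0,0,0]}]'

```text
time_s: 36.78
eef_pos: [0.4979, 0.0141, 0.0761]
eef_rot: [-0.0, 0.707, 0.708, -0.0]
wrist_force: [0.5, -1.3, -5.3]
opening: 0.61
grasp_force: 64.6
```

Call:
apply_moves --moves '[{"jaw": 0.0,"offset": [-36,-1,0],"rot": [0,0,0]},{"jaw": 0.0,"offset": [-36,-1,0],"rot": [0,0,0]},{"jaw": 0.0,"offset": [-36,-1,0],"rot": [0,0,0]},{"jaw": 0.0,"offset": [-36,-1,0],"rot": [0,0,0]},{"jaw": 0.0,"offset": [-36,-1,0],"rot": [0,0,0]}]'

```text
time_s: 37.4
eef_pos: [0.4917, -0.1669, 0.0748]
eef_rot: [-0.001, 0.708, 0.707, -0.0]
wrist_force: [1.2, -0.1, -3.9]
opening: 0.609
grasp_force: 64.6
```

Call:
apply_moves --moves '[{"jaw": 0.0,"offset": [-36,-2,0],"rot": [0,0,0]},{"jaw": 0.0,"offset": [-36,-2,0],"rot": [0,0,0]},{"jaw": 0.0,"offset": [-36,-2,0],"rot": [0,0,0]},{"jaw": 0.0,"offset": [-36,-2,0],"rot": [0,0,0]},{"jaw": 0.0,"offset": [-36,-2,0],"rot": [0,0,0]}]'

```text
time_s: 38.02
eef_pos: [0.4814, -0.3465, 0.0744]
eef_rot: [-0.002, 0.708, 0.707, -0.0]
wrist_force: [0.5, 0.4, -4.4]
opening: 0.612
grasp_force: 64.6
```

Call:
apply_moves --moves '[{"jaw": 0.0,"offset": [-18,-1,0],"rot": [0,0,0]},{"jaw": 0.0,"offset": [0,0,0],"rot": [0,0,6]},{"jaw": 0.0,"offset": [0,0,0],"rot": [0,0,6]},{"jaw": 0.0,"offset": [0,0,0],"rot": [0,0,0]},{"jaw": 0.0,"offset": [0,0,0],"rot": [0,0,0]}]'

```text
time_s: 38.65
eef_pos: [0.4819, -0.363, 0.0761]
eef_rot: [-0.001, 0.777, 0.63, -0.0]
wrist_force: [0.2, 0.3, -4.3]
opening: 0.61
grasp_force: 64.6
```

```bash
python3 - <<'E'
from h import *
s,P=look('side','s12'); T=tool(); t=T[:3,3]; print(t)
X=near(P,t[0],t[1],.05,.05,.16); 
Y=X[(X[:,2]<.135)&(X[:,0]<9)]; print(X[:,2].min())
for lo in np.arange(.06,.16,.012):
    Z=X[(X[:,2]>lo)&(X[:,2]<=lo+.012)]
    if len(Z): print(round(lo,3),len(Z),Z.min(0).round(3),Z.max(0).round(3))
print('peg',circ(P,.484,-.364,.02,.016,.03), 'tray', cv2.minAreaRect(near(P,.495,-.315,.13,.009,.016)[:,:2].astype(np.float32)))
w,Q=look('wrist','w12')
E
```

```text
[ 0.48206068 -0.3631381   0.07631273]
0.10055887806860941
0.096 134 [ 0.454 -0.389  0.101] [ 0.506 -0.344  0.108]
0.108 399 [ 0.443 -0.39   0.108] [ 0.518 -0.344  0.12 ]
0.12 497 [ 0.443 -0.391  0.12 ] [ 0.518 -0.344  0.132]
0.132 841 [ 0.442 -0.39   0.132] [ 0.519 -0.335  0.144]
0.144 138 [ 0.434 -0.384  0.144] [ 0.527 -0.359  0.156]
0.156 89 [ 0.432 -0.385  0.156] [ 0.526 -0.348  0.16 ]
peg (56, array([ 0.4826, -0.3668]), 0.0057, array([ 0.4825, -0.3674,  0.0207])) tray ((0.4938432574272156, -0.31644126772880554), (0.20938806235790253, 0.11074675619602203), 77.89125061035156)
```

View pics/s12.png

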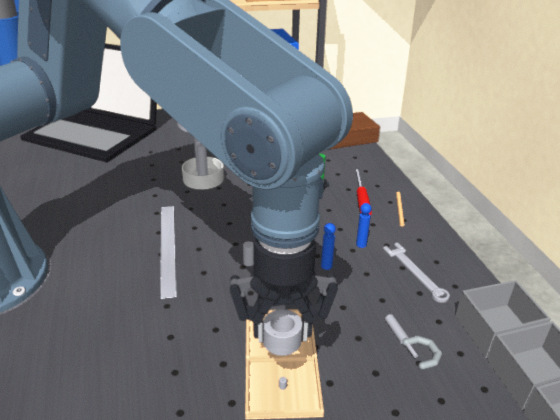

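The side view shows the ring held level above the tray, with the peg at (283,383), 3 mm beyond the ring's axis. I'll shift and lower.

Call:
apply_moves --moves '[{"jaw": 0.0,"offset": [-2.5,2,0],"rot": [0,0,0]},{"jaw": 0.0,"offset": [0,0,25],"rot": [0,0,0]},{"jaw": 0.0,"offset": [0,0,35],"rot": [0,0,0]},{"jaw": 0.0,"offset": [0,0,25],"rot": [0,0,0]},{"jaw": 0.0,"offset": [0,0,8],"rot": [0,0,0]}]'

```text
time_s: 39.38
eef_pos: [0.4828, -0.3654, -0.0181]
eef_rot: [-0.002, 0.777, 0.629, -0.0]
wrist_force: [0.1, -0.9, -4.7]
opening: 0.608
grasp_force: 64.4
```

Call:
apply_moves --moves '[{"jaw": 0.0,"offset": [0,0,1],"rot": [0,0,0]},{"jaw": 0.0,"offset": [0,0,1],"rot": [0,0,0]},{"jaw": 0.0,"offset": [0,0,1],"rot": [0,0,0]},{"jaw": 0.0,"offset": [0,0,1],"rot": [0,0,0]},{"jaw": 0.0,"offset": [0,0,0],"rot": [0,0,0]}]'

```text
time_s: 40.0
eef_pos: [0.4838, -0.3664, -0.02]
eef_rot: [0.0, 0.777, 0.629, 0.0]
wrist_force: [-0.9, 0.4, -4.1]
opening: 0.608
grasp_force: 64.5
```

Call:
apply_moves --moves '[{"jaw": 0.0,"offset": [0,0,1],"rot": [0,0,0]},{"jaw": 0.0,"offset": [0,0,1],"rot": [0,0,0]},{"jaw": 0.0,"offset": [0,0,0],"rot": [0,0,0]},{"jaw": 0.0,"offset": [0,0,0],"rot": [0,0,0]},{"jaw": 0.0,"offset": [0,0,0],"rot": [0,0,0]}]'

```text
time_s: 40.62
eef_pos: [0.4839, -0.3666, -0.0208]
eef_rot: [0.0, 0.777, 0.629, -0.0]
wrist_force: [-3.4, 3.5, 7.5]
opening: 0.615
grasp_force: 65.8
```

Call:
apply_moves --moves '[{"jaw": 0.72,"offset": [0,0,0],"rot": [0,0,0]},{"jaw": 0.72,"offset": [0,0,0],"rot": [0,0,0]},{"jaw": 0.72,"offset": [0,0,0],"rot": [0,0,0]},{"jaw": 0.72,"offset": [0,0,-20],"rot": [0,0,0]},{"jaw": 0.72,"offset": [0,0,-40],"rot": [0,0,0]}]'

```text
time_s: 41.25
eef_pos: [0.4828, -0.3654, 0.0378]
eef_rot: [-0.002, 0.777, 0.629, -0.0]
wrist_force: [-0.0, 0.2, 0.6]
opening: 0.72
grasp_force: 0.0
```

Call:
apply_moves --moves '[{"jaw": 0.72,"offset": [0,0,-40],"rot": [0,0,0]},{"jaw": 0.72,"offset": [0,0,-40],"rot": [0,0,-4.6]},{"jaw": 0.72,"offset": [35,8,0],"rot": [0,0,0]},{"jaw": 0.72,"offset": [35,8,0],"rot": [0,0,0]},{"jaw": 0.72,"offset": [35,8,0],"rot": [0,0,0]}]'

```text
time_s: 41.88
eef_pos: [0.5218, -0.2648, 0.1196]
eef_rot: [0.001, 0.752, 0.659, 0.0]
wrist_force: [0.5, 0.0, -0.1]
opening: 0.717
grasp_force: 0.0
```

Call:
apply_moves --moves '[{"jaw": 0.72,"offset": [35,8,0],"rot": [0,0,0]},{"jaw": 0.72,"offset": [35,8,0],"rot": [0,0,0]},{"jaw": 0.72,"offset": [35,8,0],"rot": [0,0,0]},{"jaw": 0.72,"offset": [35,8,0],"rot": [0,0,0]},{"jaw": 0.72,"offset": [35,8,0],"rot": [0,0,0]}]'

```text
time_s: 42.5
eef_pos: [0.5843, -0.0961, 0.1195]
eef_rot: [0.001, 0.752, 0.66, 0.0]
wrist_force: [-0.2, -0.6, 0.1]
opening: 0.717
grasp_force: 0.0
```

Call:
apply_moves --moves '[{"jaw": 0.72,"offset": [35,9,0],"rot": [0,0,0]},{"jaw": 0.72,"offset": [35,9,0],"rot": [0,0,0]},{"jaw": 0.72,"offset": [35,9,0],"rot": [0,0,0]},{"jaw": 0.72,"offset": [35,9,0],"rot": [0,0,0]},{"jaw": 0.72,"offset": [35,8,0],"rot": [0,0,0]}]'

```text
time_s: 43.12
eef_pos: [0.6507, 0.0719, 0.1196]
eef_rot: [0.001, 0.752, 0.66, 0.001]
wrist_force: [0.6, -0.2, 0.1]
opening: 0.723
grasp_force: 0.0
```

Call:
apply_moves --moves '[{"jaw": 0.72,"offset": [0,0,0],"rot": [0,0,0]},{"jaw": 0.72,"offset": [0,0,0],"rot": [0,0,0]},{"jaw": 0.72,"offset": [0,0,0],"rot": [0,0,0]},{"jaw": 0.72,"offset": [0,0,0],"rot": [0,0,0]},{"jaw": 0.72,"offset": [0,0,0],"rot": [0,0,0]}]'

```text
time_s: 43.75
eef_pos: [0.6498, 0.0701, 0.1178]
eef_rot: [-0.0, 0.752, 0.659, -0.0]
wrist_force: [-0.3, 0.8, -1.2]
opening: 0.725
grasp_force: 0.0
```

```bash
python3 - <<'E'
from h import *
w,Q=look('wrist','w13'); T=tool(); print(T[:3,3], np.degrees(np.arctan2(T[1,1],T[0,1])))
print(cv2.minAreaRect(near(Q,.649,.074,.04,.012,.06)[:,:2].astype(np.float32)),cv2.minAreaRect(near(Q,.649,.074,.04,.033,.06)[:,:2].astype(np.float32)))
s,P=look('side','s13'); print('ring',circ(P,.484,-.365,.035,.03,.06)); X=near(P,.484,-.365,.035,.03,.06); print(X.min(0),X.max(0))
s,P=look('top'); print('ring',circ(P,.484,-.365,.035,.033,.06))
E
```

```text
[0.64978058 0.0702576  0.11779534] -7.493055642833217
((0.6490825414657593, 0.071629598736763), (0.0525931715965271, 0.04208289831876755), 82.575927734375) ((0.6490659117698669, 0.07163652777671814), (0.0525837317109108, 0.04204806685447693), 82.575927734375)
ring (765, array([ 0.4826, -0.3659]), 0.0283, array([ 0.4828, -0.3688,  0.0381]))
[ 0.45717025 -0.39374994  0.03004555] [ 0.50960118 -0.33808394  0.04278786]
ring (247, array([ 0.4833, -0.3617]), 0.0286, array([ 0.484 , -0.3608,  0.0383]))
```

View pics/s13.png

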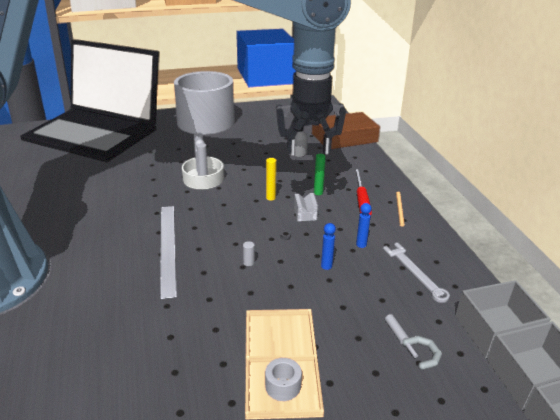

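Ring lies over the peg, with the rim at 0.039 m. Now the vee block.

Call:
apply_moves --moves '[{"jaw": 0.72,"offset": [1.5,-0.5,25],"rot": [0,0,0]},{"jaw": 0.72,"offset": [0,0,40],"rot": [0,0,0]},{"jaw": 0.72,"offset": [0,0,40],"rot": [0,0,0]},{"jaw": 0.72,"offset": [0,0,25],"rot": [0,0,0]},{"jaw": 0.72,"offset": [0,0,10],"rot": [0,0,0]}]'

```text
time_s: 44.52
eef_pos: [0.6481, 0.0724, -0.0242]
eef_rot: [-0.001, 0.752, 0.66, -0.001]
wrist_force: [0.4, -1.2, 0.7]
opening: 0.721
grasp_force: 0.0
```

Call:
apply_moves --moves '[{"jaw": 0.72,"offset": [0,0,0],"rot": [0,0,0]},{"jaw": 0.55,"offset": [0,0,0],"rot": [0,0,0]},{"jaw": 0.4,"offset": [0,0,0],"rot": [0,0,0]},{"jaw": 0.0,"offset": [0,0,0],"rot": [0,0,0]},{"jaw": 0.0,"offset": [0,0,0],"rot": [0,0,0]}]'

```text
time_s: 45.15
eef_pos: [0.6508, 0.0723, -0.0203]
eef_rot: [0.001, 0.752, 0.66, 0.001]
wrist_force: [-1.3, -0.1, 6.0]
opening: 0.483
grasp_force: 63.8
```

Call:
apply_moves --moves '[{"jaw": 0.0,"offset": [0,0,0],"rot": [0,0,0]},{"jaw": 0.0,"offset": [0,0,0],"rot": [0,0,0]},{"jaw": 0.0,"offset": [0,0,0],"rot": [0,0,0]},{"jaw": 0.0,"offset": [0,0,0],"rot": [0,0,0]},{"jaw": 0.0,"offset": [0,0,0],"rot": [0,0,0]}]'

```text
time_s: 45.78
eef_pos: [0.6508, 0.0723, -0.0203]
eef_rot: [0.001, 0.752, 0.66, 0.001]
wrist_force: [-0.9, -0.4, 6.6]
opening: 0.483
grasp_force: 63.8
```

Call:
apply_moves --moves '[{"jaw": 0.0,"offset": [0,0,-20],"rot": [0,0,0]},{"jaw": 0.0,"offset": [0,0,-40],"rot": [0,0,0]},{"jaw": 0.0,"offset": [0,0,-50],"rot": [0,0,0]},{"jaw": 0.0,"offset": [-18,-5,0],"rot": [0,0,0]},{"jaw": 0.0,"offset": [-36,-10,0],"rot": [0,0,0]}]'

```text
time_s: 46.4
eef_pos: [0.6267, 0.0208, 0.0875]
eef_rot: [-0.0, 0.751, 0.66, -0.0]
wrist_force: [-0.2, -0.7, -7.2]
opening: 0.482
grasp_force: 62.5
```

Call:
apply_moves --moves '[{"jaw": 0.0,"offset": [-36,-10,0],"rot": [0,0,0]},{"jaw": 0.0,"offset": [-36,-10,0],"rot": [0,0,0]},{"jaw": 0.0,"offset": [-36,-10,0],"rot": [0,0,0]},{"jaw": 0.0,"offset": [-36,-10,0],"rot": [0,0,0]},{"jaw": 0.0,"offset": [-36,-10,0],"rot": [0,0,0]}]'

```text
time_s: 47.02
eef_pos: [0.5521, -0.1522, 0.086]
eef_rot: [-0.002, 0.752, 0.659, -0.001]
wrist_force: [0.0, 0.2, -5.9]
opening: 0.483
grasp_force: 62.5
```

Call:
apply_moves --moves '[{"jaw": 0.0,"offset": [-36,-10,0],"rot": [0,0,0]},{"jaw": 0.0,"offset": [-36,-10,0],"rot": [0,0,0]},{"jaw": 0.0,"offset": [-36,-10,0],"rot": [0,0,0]},{"jaw": 0.0,"offset": [-13,-5,0],"rot": [0,0,0]},{"jaw": 0.0,"offset": [0,0,0],"rot": [0,0,4.6]}]'

```text
time_s: 47.65
eef_pos: [0.5024, -0.2672, 0.0865]
eef_rot: [-0.001, 0.779, 0.627, -0.0]
wrist_force: [0.1, 0.3, -5.2]
opening: 0.484
grasp_force: 62.5
```

Call:
apply_moves --moves '[{"jaw": 0.0,"offset": [0,0,20],"rot": [0,0,0]},{"jaw": 0.0,"offset": [0,0,20],"rot": [0,0,0]},{"jaw": 0.0,"offset": [0,0,0],"rot": [0,0,0]},{"jaw": 0.0,"offset": [0,0,0],"rot": [0,0,0]},{"jaw": 0.0,"offset": [0,0,0],"rot": [0,0,0]}]'

```text
time_s: 48.28
eef_pos: [0.5049, -0.2671, 0.0488]
eef_rot: [0.001, 0.777, 0.629, 0.0]
wrist_force: [-0.1, -1.1, -6.1]
opening: 0.482
grasp_force: 62.5
```

```bash
python3 - <<'E'
from h import *
s,P=look('side','s14'); T=tool(); t=T[:3,3]; print(t, np.degrees(np.arctan2(T[1,1],T[0,1])))
X=near(P,t[0],t[1],.05,.045,.12)
for lo in np.arange(.05,.12,.01):
    Z=X[(X[:,2]>lo)&(X[:,2]<=lo+.01)]
    if len(Z): print(round(lo,3),len(Z),Z.min(0).round(3),Z.max(0).round(3))
E
```

```text
[ 0.50488521 -0.26713319  0.04873946] -12.047059379061352
0.06 7 [ 0.489 -0.293  0.069] [ 0.513 -0.287  0.07 ]
0.07 126 [ 0.478 -0.296  0.07 ] [ 0.519 -0.284  0.08 ]
0.08 168 [ 0.47  -0.296  0.08 ] [ 0.535 -0.266  0.09 ]
0.09 364 [ 0.469 -0.296  0.09 ] [ 0.535 -0.24   0.1  ]
0.1 594 [ 0.469 -0.297  0.1  ] [ 0.536 -0.237  0.11 ]
0.11 87 [ 0.468 -0.285  0.11 ] [ 0.537 -0.262  0.12 ]
```

View pics/s14.png

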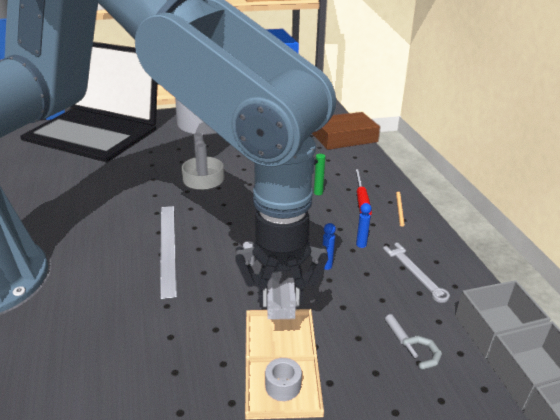

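The block is held level over the near-middle of the plain compartment. I'll lower it.

Call:
apply_moves --moves '[{"jaw": 0.0,"offset": [0,0,20],"rot": [0,0,0]},{"jaw": 0.0,"offset": [0,0,25],"rot": [0,0,0]},{"jaw": 0.0,"offset": [0,0,13],"rot": [0,0,0]},{"jaw": 0.0,"offset": [0,0,4],"rot": [0,0,0]},{"jaw": 0.0,"offset": [0,0,1],"rot": [0,0,0]}]'

```text
time_s: 48.95
eef_pos: [0.5048, -0.2671, -0.0147]
eef_rot: [0.0, 0.777, 0.629, 0.0]
wrist_force: [-0.2, -0.4, -6.1]
opening: 0.479
grasp_force: 62.5
```

Call:
apply_moves --moves '[{"jaw": 0.0,"offset": [0,0,1],"rot": [0,0,0]},{"jaw": 0.0,"offset": [0,0,1],"rot": [0,0,0]},{"jaw": 0.0,"offset": [0,0,1],"rot": [0,0,0]},{"jaw": 0.0,"offset": [0,0,0],"rot": [0,0,0]},{"jaw": 0.0,"offset": [0,0,0],"rot": [0,0,0]}]'

```text
time_s: 49.58
eef_pos: [0.5047, -0.267, -0.0173]
eef_rot: [0.0, 0.777, 0.629, 0.0]
wrist_force: [-3.4, 2.6, 7.2]
opening: 0.483
grasp_force: 64.1
```

Contact. I'll release, rise, back away toward the base side and check everything.

Call:
apply_moves --moves '[{"jaw": 0.6,"offset": [0,0,0],"rot": [0,0,0]},{"jaw": 0.6,"offset": [0,0,0],"rot": [0,0,0]},{"jaw": 0.6,"offset": [0,0,0],"rot": [0,0,0]},{"jaw": 0.6,"offset": [0,0,-20],"rot": [0,0,0]},{"jaw": 0.6,"offset": [0,0,-40],"rot": [0,0,0]}]'

```text
time_s: 50.2
eef_pos: [0.5033, -0.2659, 0.0419]
eef_rot: [-0.002, 0.777, 0.629, -0.0]
wrist_force: [0.4, -0.6, -0.2]
opening: 0.6
grasp_force: 0.0
```

Call:
apply_moves --moves '[{"jaw": 0.6,"offset": [0,0,-50],"rot": [0,0,0]},{"jaw": 0.6,"offset": [0,0,-50],"rot": [0,0,0]},{"jaw": 0.6,"offset": [20,-20,-20],"rot": [0,0,0]},{"jaw": 0.6,"offset": [30,-20,0],"rot": [0,0,0]},{"jaw": 0.6,"offset": [30,-20,0],"rot": [0,0,0]}]'

```text
time_s: 50.82
eef_pos: [0.4623, -0.1755, 0.1637]
eef_rot: [0.001, 0.778, 0.629, 0.0]
wrist_force: [0.3, -0.1, 0.2]
opening: 0.601
grasp_force: 0.0
```

Call:
apply_moves --moves '[{"jaw": 0.6,"offset": [30,-20,0],"rot": [0,0,0]},{"jaw": 0.6,"offset": [30,-10,0],"rot": [0,0,0]},{"jaw": 0.6,"offset": [30,-10,0],"rot": [0,0,0]},{"jaw": 0.6,"offset": [0,0,0],"rot": [0,0,0]},{"jaw": 0.6,"offset": [0,0,0],"rot": [0,0,0]}]'

```text
time_s: 51.45
eef_pos: [0.4426, -0.0802, 0.1628]
eef_rot: [0.001, 0.777, 0.629, 0.0]
wrist_force: [0.4, 1.0, -0.4]
opening: 0.602
grasp_force: 0.0
```

```bash
python3 - <<'E'
from h import *
s,P=look('side','s15'); q,Q=look('top','t15'); print(tool()[:3,3])
for n,D in(('side',P),('top',Q)):
    X=near(D,.505,-.266,.045,.033,.06); print(n,'vee',cv2.minAreaRect(X[:,:2].astype(np.float32)),X[:,2].max())
    X=near(D,.484,-.365,.035,.033,.06); print('ring',circ(D,.484,-.365,.035,.033,.06))
    for y in(.2495,.2775,.3065): print(circ(D,.449,y,.013,.095,.13))
    print('short',circ(D,.4945,-.063,.02,.04,.06),'oil',circ(D,.71,.355,.03,.08,.1))
cv2.imwrite('pics/c15.png',cv2.cvtColor(np.hstack([cv2.resize(s[110:420,140:400],(380,500)),cv2.resize(q[160:320,120:460],(420,500))]),cv2.COLOR_RGB2BGR))
E
```

```text
[ 0.44240389 -0.08052586  0.16233309]
side vee ((0.5035905241966248, -0.2658490538597107), (0.05602872744202614, 0.04241936281323433), 77.41112518310547) 0.0450108418618137
ring (689, array([ 0.4822, -0.3661]), 0.0279, array([ 0.4827, -0.3686,  0.0388]))
(5, array([0.4494, 0.2481]), 0.0104, array([0.4472, 0.2472, 0.1037]))
(11, array([0.4408, 0.2747]), 0.0061, array([0.4413, 0.2752, 0.1017]))
(7, array([0.4402, 0.302 ]), 0.005, array([0.44  , 0.3031, 0.0979]))
short (83, array([ 0.4928, -0.0646]), 0.0122, array([ 0.4932, -0.0667,  0.045 ])) oil (37, array([0.7141, 0.3549]), 0.0132, array([0.7128, 0.3504, 0.0846]))
top vee ((0.5058742165565491, -0.2627599835395813), (0.053109634667634964, 0.04269222542643547), 78.29451751708984) 0.050294955611022374
ring (245, array([ 0.484 , -0.3613]), 0.0287, array([ 0.484 , -0.3613,  0.0379]))
(71, array([0.4485, 0.2521]), 0.0108, array([0.4485, 0.2518, 0.1066]))
(61, array([0.4484, 0.2814]), 0.0107, array([0.448 , 0.2801, 0.1031]))
(69, array([0.4486, 0.3083]), 0.0112, array([0.4484, 0.3087, 0.1054]))
short (7, array([ 0.4989, -0.0572]), 0.0071, array([ 0.4994, -0.0573,  0.0449])) oil (56, array([0.713 , 0.3573]), 0.0113, array([0.7129, 0.3563, 0.086 ]))
```

View pics/c15.png

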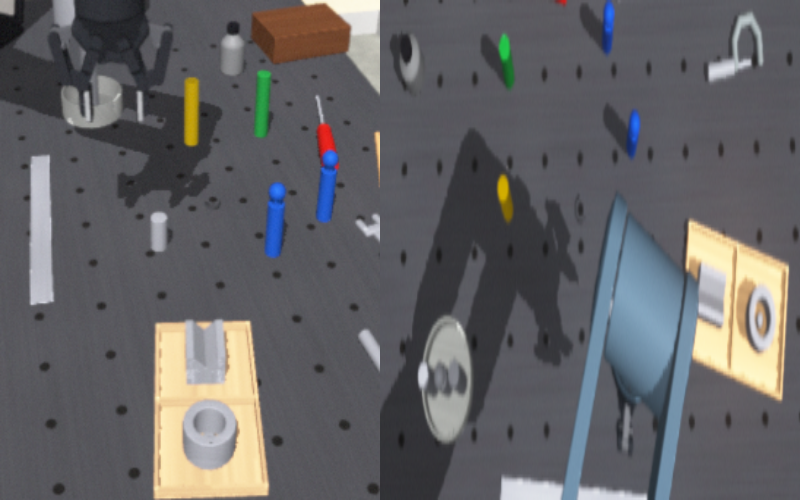

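Everything is in place: pins 27–29 mm or less from the pot axis, the ring over the peg, and the vee block centred and aligned.

```bash
python3 -c "
from bench import ctrl
print(ctrl.hand_in())"
```

```text
the job is handed in; nothing more can be done
None
```

I handed the job in at about 52 s without a verdict coming back; the last camera check showed the three pins upright in the pot, the ring flat over its peg and the vee block centred, groove up, with the short pin and oil bottle where they started.

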